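# Build up the gearbox shafts

### The arm

A 7-joint arm with a two-finger parallel gripper is mounted at the origin on the work surface. World frame = base frame: x ahead of the robot, y to its left, z up, the work surface at z = 0. Lengths are in mm, angles in rad, forces in N, time in s.
With the tool pointing down it reaches from about 350 to 900 mm from the base axis. Payload 7.2 kg.
Tool frame: the origin (TCP) lies midway between the tips of the shut fingers; the grasp point (between the pads) lies 19 mm behind it; z points along the fingers, y is the direction in which the jaws open and shut (so a half turn about z gives the same grasp; the last joint's range is limited). The gripper opens to 85 mm and grips with 20 to 120 N. Pads are 22 mm wide; open, the fingers measure 114 mm over their backs; the gripper's body (76 mm by 85 mm) begins 54 mm behind the grasp point. The pads swing forward as they close: fully open they stand 13 mm farther back than shut.
Start: joints at [-0.068, 0.411, -0.013, 1.596, 0.006, 1.134, -0.082], TCP at [625.003, -0.011, 231.297] pointing down, gripper open.
Joint ranges: [-2.95, 2.95], [-0.29, 1.99], [-1.47, 1.44], [0.14, 2.54], [-1.03, 4.17], [0.13, 1.85], [-2.86, 2.86]. Speed limits (rad/s): [2.39, 2.39, 3.01, 3.01, 3.14, 3.14, 3.14].

### API

Orientations are given as a 3x3 rotation matrix whose columns are the frame's x, y, z axes.
In Python, from workcell import manip, grab_frame gives the robot as it stands.
- The arm moves only by the tool drive_tool, never from a script. Its argument "steps" is text: rows parted by semicolons, each of 5 numbers parted by spaces: the closure in counts, from 0 (fully open) to 255 (shut), then the shift along the tool's x, y, z in cm, then the turn about the tool's z in rad. In form: claw dx dy dz yaw; .... A call has 1 to 10 rows; each row is the pose to reach, as a shift and turn from the pose measured when the call began, along the tool's axes at that moment; what a row does not reach only later rows make up. A row lasts 1/8 s, in which the tool goes at most 62.5 mm and 10.7 degrees, less where a joint would pass 70% of its speed; a pose out of reach is approached as far as the arm can. A call with a gripper value outside its range is refused whole. The fingers move at their own pace and stop on an object; "squeeze" is the grip in N (left out, the last holds). Time passes only in rows, so rows that repeat a pose let the fingers close. It gives the time, the measured TCP pose, the force and the opening at its end, in the units of the state.
- manip.get_state(): the state, without advancing time (a new reading comes with each control period).
- grab_frame(name): name is "scene" or "side" or "wrist"; returns a dict with "frame" (384x512x3 uint8, red, green, blue), "fov_y" (degrees; the focal length in pixels is half the picture's height over the tangent of half this angle, whatever the lens; pixels are square), "cx", "cy" (the principal point, pixels), "T" (4x4, takes a point from camera to world coordinates); the wrist camera has in their place "hand_eye" (4x4, takes a point from camera to tool coordinates, whose origin is the TCP and whose axes are the flange's). Camera axes: x right, y down, z forward; pixel columns grow to the right and rows downward; lengths in mm; the calibration is good to about 2 mm. A picture is of the moment at which its call begins: read the wrist's pose just before it. There is no depth.
- manip.job_done(): hands the job in, once; it reports no verdict.
The state is a dict: "time_s": time; "joint_positions": joint angles; "joint_vel": joint speeds; "joint_torque": joint torques, N m; "ee_pos": TCP position; "eef_rot": TCP orientation; "wrist_force": force on the tool from outside, world axes, zero at the start; "ft_torque": the same for the moment, N m; "finger_gap": opening from 0.0 (shut) to 1.0 (fully open).
Only numpy, scipy, OpenCV 4.12 (cv2) and the standard library are available. Lean on these libraries where they do the work, as an engineer would, in place of code of your own. Each camera call takes 0.05 s, during which the arm holds its last target.

### The job

Build up the two gearbox shafts that stand in their wooden blocks: onto the output shaft (smooth collar at its foot, no teeth) slide the largest gear first, then the grooved dog sleeve, then the middle-sized gear; onto the input shaft (small toothed pinion at its foot) slide the plain spacer tube first, then the smallest loose gear. Each part must sit flat and fully down on the one below it, and all must be let go. Leave the piston, the spanner and the dish of circlips where they are.

Things in the scene. Friction and masses are not known exactly. Their poses are not given: they have to be found in the camera images.
- output_shaft: Output shaft, upright in a fixed dark wooden block 80 x 80 x 44 mm; smooth round collar (30 mm across, no teeth) at its foot. Origin: centre of the block's underside, on the shaft axis; z up. Collar top, the seat, at z = 50 mm. Shaft 17 mm thick (splines 18) to z = 90, tapering to 10 mm at z = 96; tip at 98 mm. Undersides of its parts when built up: z = 50, 63, 79 mm.
- input_shaft: Input shaft, in the same kind of fixed block (80 x 80 x 44 mm); small toothed pinion (32 mm across, z = 50 to 63 mm), one piece with it, at its foot. Origin: centre of the block's underside, on the shaft axis; z up. Seat: pinion top at z = 63 mm. Shaft 17 mm thick (splines 18) to z = 90, tapering to 10 mm at z = 96; tip at 98 mm. Undersides of its parts when built up: z = 63, 79 mm.
- first_wheel: First-gear wheel, the largest loose toothed gear: 66 mm across the teeth (31 teeth), 13 mm thick. All five loose parts are bare steel, lie flat and have a 20 mm round bore right through; origin: centre of the underside, on the bore axis; z up; round, so yaw does not matter.
- dog_sleeve: Dog sleeve: round collar without gear teeth, 44 mm across, 16 mm high, with a groove for the shift fork all round its middle (groove 6 mm wide, 5 mm deep, between two 5 mm flanges) and six dark slots in its end face. Bore and origin as the first wheel.
- second_wheel: Second-gear wheel, the middle-sized loose toothed gear: 56 mm across the teeth (26 teeth), 13 mm thick. Bore and origin as the first wheel.
- spacer: Spacer sleeve: a short plain tube, smooth outside, 28 mm across, 16 mm high. Bore and origin as the first wheel.
- second_pinion: Second-gear pinion, the smallest loose toothed gear: 42 mm across the teeth (19 teeth), 13 mm thick. Bore and origin as the first wheel.
- piston: Bystander: aluminium piston standing upright, 40 mm across, 43 mm high, among the parts; origin at the centre of its underside.
- spanner: Bystander: steel spanner about 150 mm long lying flat across the middle of the bench; origin at the middle of its underside, x along its length.
- parts_dish: Bystander: open round steel dish with circlips in it, 90 mm across, 18 mm high; origin at the centre of its underside.
There are look-alikes about, which are no part of the job. Leave any black or blue look-alike of the spacer alone.

How it is judged (in metres and radians):
At the end, for the whole second after the job is handed in: Bottom up: output shaft carries first wheel, dog sleeve, second wheel; input shaft carries spacer, second pinion. Each is within 4 mm of the shaft's axis and of its seated height (undersides at 50, 63, 79 and 63, 79 mm), tilted under 0.1 rad, at rest (under 10 mm/s) (horizontal distance between each of first_wheel, dog_sleeve, second_wheel and output_shaft below 0.004 m and z of first_wheel in the frame of output_shaft between 0.046 and 0.054 m and angle between each of first_wheel, dog_sleeve, second_wheel, spacer, second_pinion's own z axis and vertical below 0.1 rad and linear speed of each of first_wheel, dog_sleeve, second_wheel, spacer, second_pinion below 0.01 m/s and z of dog_sleeve in the frame of output_shaft between 0.059 and 0.067 m and z of second_wheel in the frame of output_shaft between 0.075 and 0.083 m and horizontal distance between each of spacer, second_pinion and input_shaft below 0.004 m and z of spacer in the frame of input_shaft between 0.059 and 0.067 m and z of second_pinion in the frame of input_shaft between 0.075 and 0.083 m); the robot touches nothing.
It fails at once if the piston is pushed more than 30 mm from its place (distance of piston from where it was at the start of the episode above 0.03 m).
It fails at once if the spanner is pushed more than 30 mm from its place (distance of spanner from where it was at the start of the episode above 0.03 m).
It fails at once if the parts dish is pushed more than 30 mm from its place (distance of parts_dish from where it was at the start of the episode above 0.03 m).
It fails at once if the piston is knocked over (angle between piston's own z axis and vertical above 0.6 rad).
It also fails if it takes over 144 s, if anything falls off the work surface, if the arm or the gripper's body presses on something with over 40 N, if the wrist force passes 120 N, or if a joint passes its speed limit or range.

## Working session

There is one attempt and no reset: what is moved stays moved. The work goes in short steps, Python scripts to look and compute and a tool call to move; the robot and the scene stay as the last step left them, time stands still between calls to the robot, and variables do not carry over. Pictures are saved under pics/ and viewed, and the job is handed in when it is done.

Besides the shell and the picture viewer there is one more tool, called after ">>>" in YAML: its name, and indented under it one key for each argument. drive_tool: Moves the arm, as the interface text tells. Its arguments: {"type":"object","properties":{"steps":{"type":"string"},"squeeze":{"type":"number"}},"required":["steps"]}

```bash
mkdir -p pics; ls; cat > h.py <<'E'
import numpy as np, cv2
from workcell import manip, grab_frame
def save(n,img,s=1):
    cv2.imwrite(f'pics/{n}.png', cv2.cvtColor(img,cv2.COLOR_RGB2BGR))
def take(name,n):
    st=manip.get_state(); d=grab_frame(name)
    T=np.array(d["T"]) if "T" in d else None
    if T is None:
        P=np.eye(4);P[:3,:3]=np.array(st["eef_rot"]);P[:3,3]=st["ee_pos"]
        T=P@np.array(d["hand_eye"])
    f=384/2/np.tan(np.radians(d["fov_y"])/2)
    np.savez(f'{n}.npz',frame=d["frame"],T=T,f=f,cx=d["cx"],cy=d["cy"])
    save(n,d["frame"]); return d
def ray(n,u,v):
    z=np.load(f'{n}.npz');T=z['T']
    r=T[:3,:3]@np.array([(u-z['cx'])/z['f'],(v-z['cy'])/z['f'],1.])
    return T[:3,3],r/np.linalg.norm(r)
def atz(n,u,v,zz):
    o,r=ray(n,u,v); return o+r*(zz-o[2])/r[2]
def tri(*obs):
    A=np.zeros((3,3));b=np.zeros(3);R=[ray(*o) for o in obs]
    for o,r in R:
        M=np.eye(3)-np.outer(r,r);A+=M;b+=M@o
    p=np.linalg.solve(A,b)
    return p,[round(float(np.linalg.norm((np.eye(3)-np.outer(r,r))@(p-o))),2) for o,r in R]
def proj(n,p):
    z=np.load(f'{n}.npz');T=z['T'];c=T[:3,:3].T@(np.asarray(p)-T[:3,3])
    return z['f']*c[0]/c[2]+z['cx'],z['f']*c[1]/c[2]+z['cy']
def crop(n,u0,v0,u1,v1,s,out):
    z=np.load(f'{n}.npz')['frame'][v0:v1,u0:u1]
    save(out,cv2.resize(z,None,fx=s,fy=s,interpolation=cv2.INTER_CUBIC))
E
python3 - <<'E'
from h import *
for n in("scene","side","wrist"):
    d=take(n,n+"0"); z=np.load(n+'0.npz');print(n,z['T'].round(3).tolist(),z['f'],z['cx'],z['cy'])
print(d["hand_eye"]); print(manip.get_state())
E
```

```text
pics
scene [[0.005, 0.54, -0.841, 1644.732], [1.0, -0.018, -0.006, 26.314], [-0.019, -0.841, -0.54, 752.396], [0.0, 0.0, 0.0, 1.0]] 454.8774253248102 254.48376935304606 196.46433604566883
side [[0.757, -0.404, 0.513, -152.301], [-0.653, -0.467, 0.596, -758.099], [-0.002, -0.787, -0.617, 876.933], [0.0, 0.0, 0.0, 1.0]] 499.040186239204 258.82680201251253 185.29997590739248
wrist [[1.0, 0.0, -0.001, 624.577], [-0.0, -0.949, -0.315, 81.095], [-0.001, 0.315, -0.949, 373.231], [0.0, 0.0, 0.0, 1.0]] 293.0833524107911 256.70700044406567 183.52695105282243
[[-4.38956468e-04 -9.49165634e-01 -3.14776758e-01  8.11379293e+01]
 [ 9.99999899e-01 -4.47361508e-04 -4.55441972e-05 -1.96317657e-01]
 [-9.75900182e-05 -3.14776746e-01  9.49165734e-01 -1.42708773e+02]
 [ 0.00000000e+00  0.00000000e+00  0.00000000e+00  1.00000000e+00]]
{'time_s': 0.15, 'joint_positions': array([-0.06818861,  0.41172771, -0.01273148,  1.59683625,  0.00557189,
        1.13433355, -0.08221378]), 'joint_vel': array([-1.48927405e-03, -8.31257072e-04,  1.99899071e-03, -1.33305497e-03,
       -1.50110871e-03,  1.79233826e-05,  1.61824538e-04]), 'joint_torque': array([ 8.68001844e-04, -6.01035547e+01,  6.82709701e-01, -2.99646127e+01,
        1.39312408e-02,  7.85868731e-03, -1.85852571e-05]), 'ee_pos': array([ 6.24612527e+02, -2.02085025e-02,  2.30645321e+02]), 'eef_rot': array([[-4.37996406e-06,  9.99999195e-01, -1.26874655e-03],
       [ 9.99999998e-01,  4.30892309e-06, -5.59957624e-05],
       [-5.59902504e-05, -1.26874679e-03, -9.99999194e-01]]), 'wrist_force': array([ 0.08631541,  0.43134111, -0.02556742]), 'ft_torque': array([-0.02706348,  0.00960355,  0.03923922]), 'finger_gap': 0.9989859753672378}
```

View pics/scene0.png

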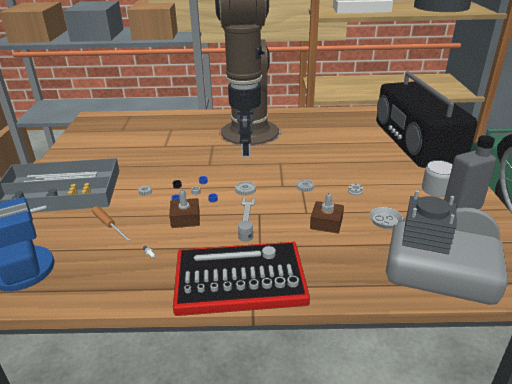

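View pics/side0.png

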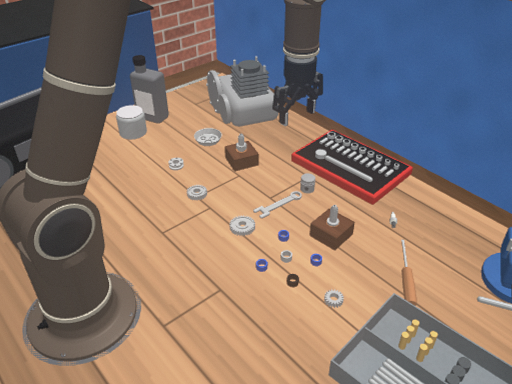

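View pics/wrist0.png

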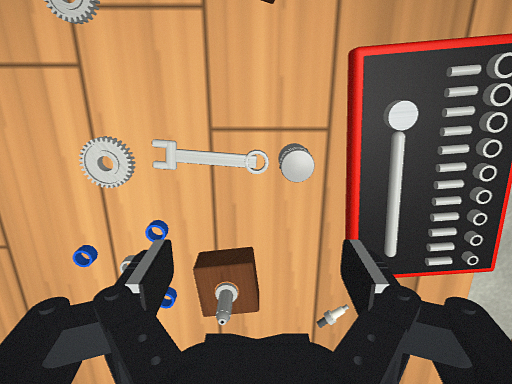

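```bash
python3 - <<'E'
from h import *
crop('scene0',120,165,280,245,5,'c_s1')
crop('scene0',280,165,420,245,5,'c_s2')
crop('side0',220,180,360,310,5,'c_d1')
crop('side0',150,110,290,240,5,'c_d2')
E
```

```text
(no output)
```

View pics/c_s1.png

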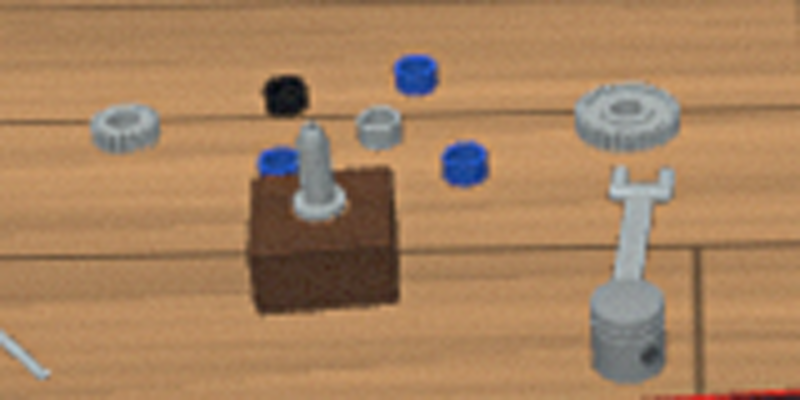

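View pics/c_s2.png

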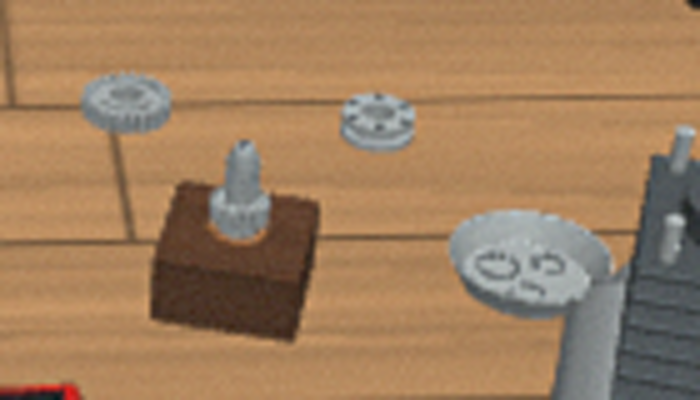

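View pics/c_d1.png

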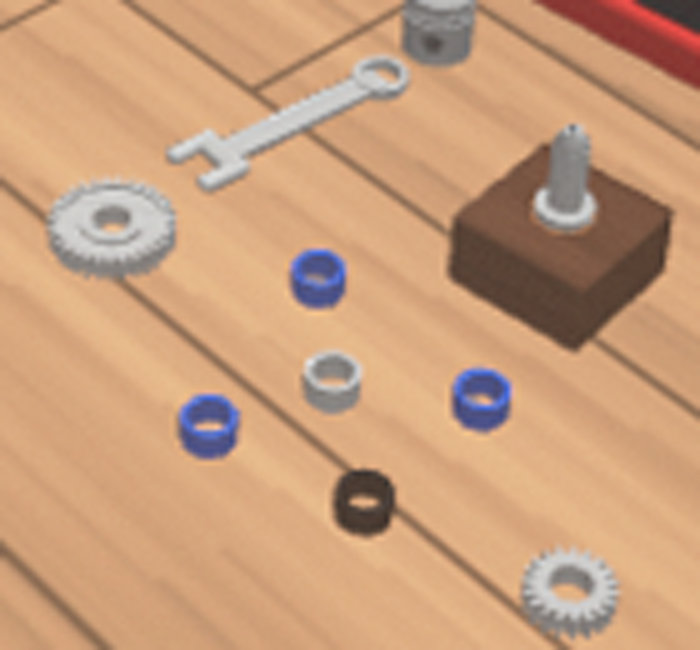

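View pics/c_d2.png

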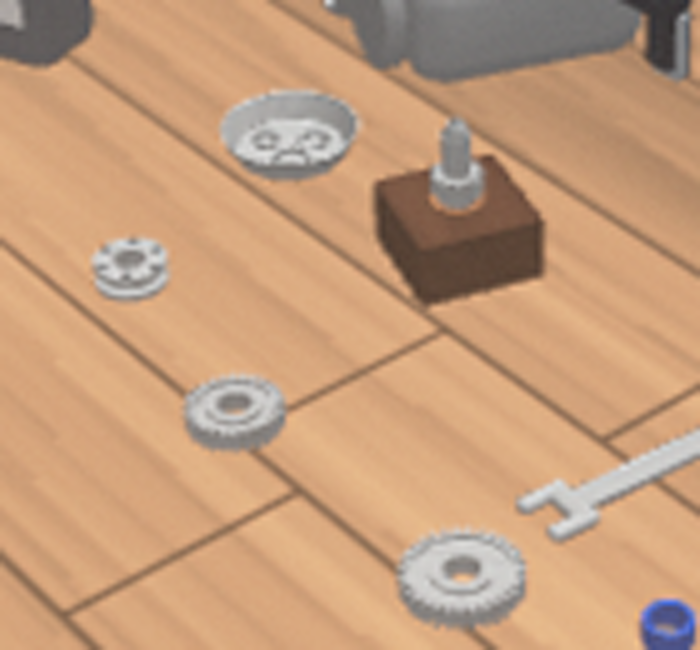

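```bash
python3 - <<'E'
from h import *
O={'pinion2':((144.8,188.6),(334.2,296.0)),'spacer':((196,187.8),(286.4,253.4)),'first':((245.6,186.6),(242.4,223.6)),'second':((305.4,183.8),(197,190.4)),'dog':((355.8,187),(176.2,161.8)),'outtip':((182.4,190.2),(334.4,205.6)),'intip':((328.6,194),(241.2,134.2))}
for k,(a,b) in O.items():
    p,e=tri(('scene0',*a),('side0',*b)); print(k,p.round(1),e, [round(x) for x in proj('wrist0',p)])
E
```

```text
pinion2 [ 434.9 -325.8   11.5] [1.37, 1.37] [139, 353]
spacer [ 442.  -165.1   14.8] [1.87, 1.87] [129, 268]
first [432.5 -11.1  10. ] [1.71, 1.71] [107, 162]
second [423.3 176.7  10.4] [1.68, 1.68] [70, -7]
dog [453.9 328.   13.3] [2.58, 2.58] [68, -202]
outtip [ 583.6 -180.3   94.9] [1.38, 1.38] [222, 319]
intip [617.1 216.4  94.9] [1.34, 1.34] [247, -102]
```

>>> drive_tool:
  steps: "0 -1.1 -19.2 8 0;0 -1.1 -19.2 8 0;0 -1.1 -19.2 8 0;0 -1.1 -19.2 8 0;0 -1.1 -19.2 8 0;0 -1.1 -19.2 8 0"
  squeeze: 50

```text
time_s: 0.9
ee_pos: [434.0, -10.9, 151.5]
eef_rot: [[-0.0, 1.0, 0.001], [1.0, 0.0, 0.0], [0.0, 0.001, -1.0]]
wrist_force: [-0.3, 0.2, 0.8]
finger_gap: 0.995
```

```bash
python3 - <<'E'
from h import *
take("wrist","w1"); st=manip.get_state(); print(st['time_s'],st['ee_pos'].round(1),st['eef_rot'].round(3).tolist(),st['finger_gap'],st['wrist_force'].round(1))
print(proj('w1',[432.5,-11.1,12]))
for b in [(316,277),(208,427),(481,397),(363,500)]:
    print(atz('side0',220+b[0]/5,180+b[1]/5,8).round(1))
E
```

```text
0.95 [434.1 -10.9 151.4] [[-0.0, 1.0, 0.0], [1.0, 0.0, 0.0], [0.0, 0.0, -1.0]] 1.001495471441504 [-0.4 -0.3 -0.2]
(np.float64(255.3698694412321), np.float64(171.9484511963461))
[ 483.4 -112.     8. ]
[ 376.3 -152.8    8. ]
[ 486.8 -223.1    8. ]
[ 400.3 -232.5    8. ]
```

View pics/w1.png

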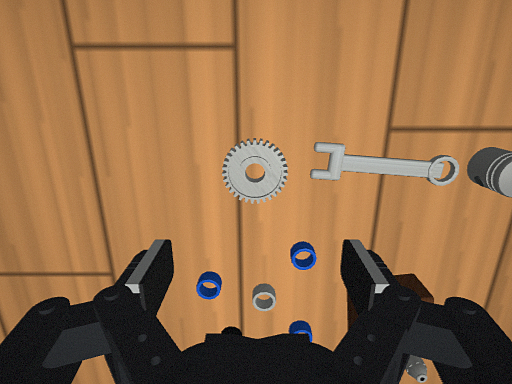

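>>> drive_tool:
  steps: "0 0 -0.15 4 -0.19;0 0 -0.15 7 -0.38;0 0 -0.15 7 -0.57;0 0 -0.15 7 -0.76;0 0 -0.15 7 -0.95;0 0 -0.15 7 -1.14;0 0 -0.15 7 -1.33;0 0 -0.15 7 -1.52;0 0 -0.15 7 -1.571;0 0 -0.15 7 -1.571"

```text
time_s: 2.2
ee_pos: [433.8, -10.8, 81.5]
eef_rot: [[-1.0, 0.001, 0.001], [0.001, 1.0, 0.001], [-0.001, 0.001, -1.0]]
wrist_force: [-0.3, 0.0, 0.1]
finger_gap: 1.001
```

```bash
python3 - <<'E'
from h import *
take("wrist","w2"); st=manip.get_state(); print(st['time_s'],st['ee_pos'].round(1),st['eef_rot'].round(3).tolist(),st['finger_gap'],st['wrist_force'].round(1))
print(proj('w2',[432.5,-11.1,13]),proj('w2',[434,-11,13]),proj('w2',[434,-11,-3]))
print(tri(('w1',255,172),('wrist0',107,163),('scene0',245.6,186.6)))
E
```

```text
2.25 [433.5 -10.8  81.5] [[-1.0, 0.002, 0.001], [0.002, 1.0, 0.0], [-0.001, 0.0, -1.0]] 0.9990236295723519 [ 0.1 -0.2  0.1]
(np.float64(256.0074345109762), np.float64(195.45537673543612)) (np.float64(256.14097871854045), np.float64(197.27528299216624)) (np.float64(256.16329938556163), np.float64(190.26714411601765))
(array([432.74079208, -10.86013399,  11.1783495 ]), [0.8, 0.98, 1.18])
```

View pics/w2.png

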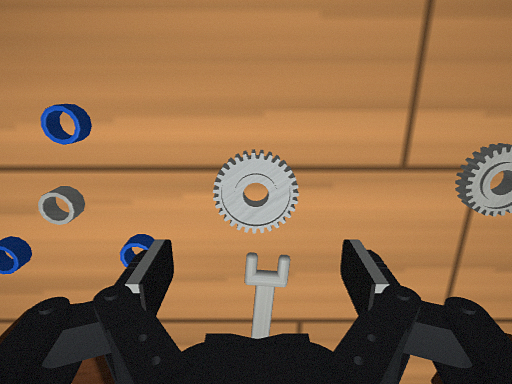

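```bash
python3 - <<'E'
from h import *
crop('w2',206,140,306,240,6,'c_w2')
E
```

```text
(no output)
```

View pics/c_w2.png

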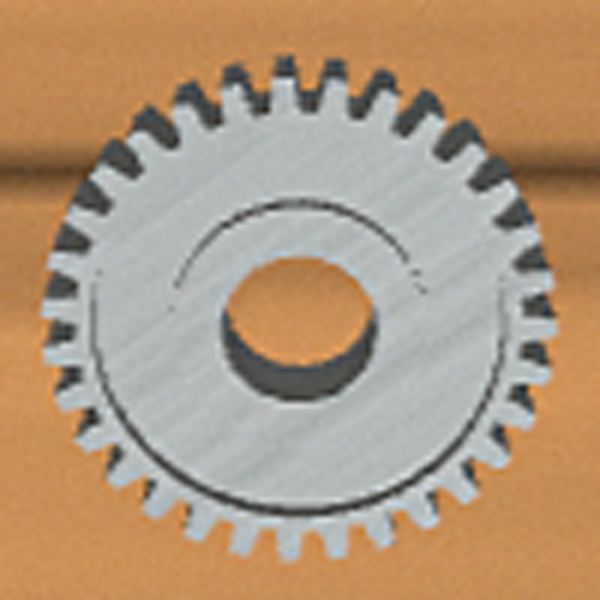

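>>> drive_tool:
  steps: "0 0.13 0 5 0;0 0.13 0 7.5 0;0 0.13 0 8.4 0;0 0.13 0 8.4 0;255 0.13 0 8.4 0;255 0.13 0 8.4 0;255 0.13 0 8.4 0;255 0.13 0 8.4 0;255 0.13 0 8.4 0;255 0.13 0 8.4 0"
  squeeze: 60

```text
time_s: 3.5
ee_pos: [433.2, -10.8, -0.8]
eef_rot: [[-1.0, 0.002, 0.003], [0.002, 1.0, 0.0], [-0.003, 0.0, -1.0]]
wrist_force: [-2.7, 0.8, 13.1]
finger_gap: 0.737
```

>>> drive_tool:
  steps: "255 0 0 -1 0;255 0 0 -4 0;255 0 0 -10 0;255 0 0 -15 0;255 0 0 -15 0"

```text
time_s: 4.12
ee_pos: [435.1, -10.9, 153.4]
eef_rot: [[-1.0, 0.003, 0.012], [0.003, 1.0, -0.001], [-0.012, -0.001, -1.0]]
wrist_force: [0.4, -0.4, -2.4]
finger_gap: 0.741
```

```bash
python3 - <<'E'
from h import *
take("wrist","w3"); st=manip.get_state(); print(st['time_s'],st['ee_pos'].round(1),st['eef_rot'].round(3).tolist(),st['finger_gap'],st['wrist_force'].round(1))
take("side","d3")
e=st['ee_pos'];
for dz in (-3,0,5,10): print(dz,proj('w3',e+np.array([0,0,dz])))
E
```

```text
4.175 [433.7 -11.1 151.2] [[-1.0, 0.003, 0.008], [0.003, 1.0, -0.001], [-0.008, -0.001, -1.0]] 0.7360116822647584 [-0.5 -0.1 -2.8]
-3 (np.float64(255.91324786404974), np.float64(234.72891926415653))
0 (np.float64(255.89577541566422), np.float64(237.38525567757696))
5 (np.float64(255.86526004366235), np.float64(242.02450783211634))
10 (np.float64(255.83286153728895), np.float64(246.95005291436286))
```

View pics/w3.png

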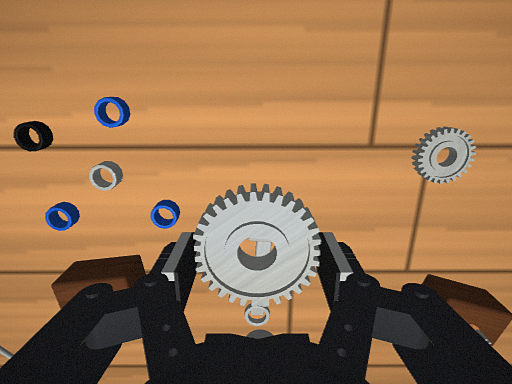

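View pics/d3.png

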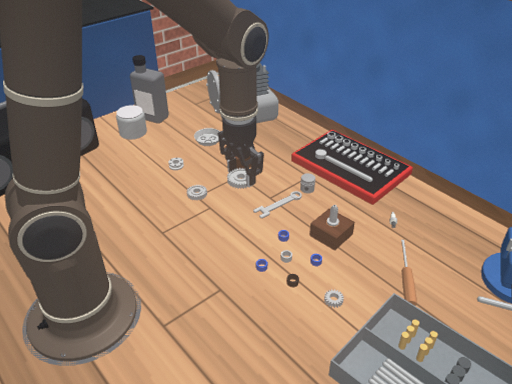

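```bash
python3 - <<'E'
from h import *
crop('w3',186,180,326,320,4,'c_w3')
E
```

```text
(no output)
```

View pics/c_w3.png

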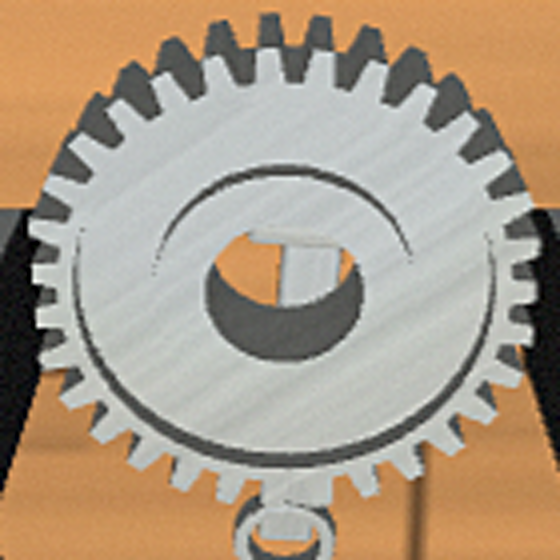

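```bash
cat >> h.py <<'E'
def intool(n,u,v,h,e,R):
    """part top centre at tool height h above TCP -> world and tool-frame offset"""
    o,r=ray(n,u,v)
    zt=np.array(R)[:,2]
    t=((np.array(e)-zt*h-o)@zt)/(r@zt)
    p=o+r*t
    return p, np.array(R).T@(p-e)
def state():
    st=manip.get_state(); print(round(st['time_s'],2),st['ee_pos'].round(1),'gap',round(st['finger_gap'],3),'F',st['wrist_force'].round(1)); print(st['eef_rot'].round(3).tolist()); return st
E
python3 - <<'E'
from h import *
st=state()
p,t=intool('w3',257.1,254.0,13.8,st['ee_pos'],st['eef_rot'])
print(p,t)
o,_=ray('w3',0,0); z=np.load('w3.npz');print('depth',(z['T'][:3,:3].T@(p-o))[2])
print(atz('w3',257.1,254,165))
E
```

```text
4.22 [432.5 -11.1 149.6] gap 0.736 F [-1.1 -0.8 -3.4]
[[-1.0, 0.003, 0.005], [0.003, 1.0, -0.001], [-0.005, -0.001, -1.0]]
[436.44252146 -10.46196349 163.46105996] [ -3.97172972   0.68929403 -13.8       ]
depth 151.91948433350524
[435.45990046 -10.46010159 165.        ]
```

>>> drive_tool:
  steps: "255 0 0 0 0;255 0 0 0 0"

```text
time_s: 4.47
ee_pos: [431.7, -11.1, 148.5]
eef_rot: [[-1.0, 0.003, 0.002], [0.003, 1.0, -0.0], [-0.002, -0.0, -1.0]]
wrist_force: [0.6, -0.3, -2.4]
finger_gap: 0.737
```

```bash
python3 - <<'E'
from h import *
st=state(); take('wrist','w4')
crop('w4',186,180,326,320,4,'c_w4'); state()
E
```

```text
4.47 [431.7 -11.1 148.5] gap 0.737 F [ 0.6 -0.3 -2.4]
[[-1.0, 0.003, 0.002], [0.003, 1.0, -0.0], [-0.002, -0.0, -1.0]]
4.53 [431.8 -11.1 148.6] gap 0.737 F [ 0.3 -0.  -3.3]
[[-1.0, 0.002, 0.003], [0.002, 1.0, -0.0], [-0.003, -0.0, -1.0]]
```

View pics/c_w4.png

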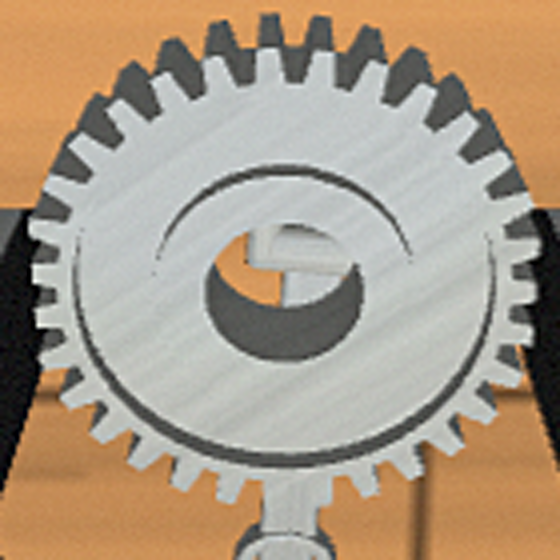

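>>> drive_tool:
  steps: "255 -20.8 -16.9 -4 0;255 -20.8 -16.9 -4 0;255 -20.8 -16.9 -4 0;255 -20.8 -16.9 -4 0;255 -20.8 -16.9 -4 0;255 -20.8 -16.9 -4 0;255 -20.8 -16.9 -4 0;255 -20.8 -16.9 -4 0;255 -20.8 -16.9 -4 0"

```text
time_s: 5.65
ee_pos: [639.0, -180.0, 189.4]
eef_rot: [[-1.0, 0.002, 0.003], [0.002, 1.0, -0.0], [-0.003, -0.0, -1.0]]
wrist_force: [-0.6, 0.5, -1.9]
finger_gap: 0.74
```

```bash
python3 - <<'E'
from h import *
st=state(); take('wrist','w5')
print(proj('w5',[583.6,-180.3,98]), proj('w5',[583.6,-180.3,50]))
crop('w5',186,40,326,180,4,'c_w5')
E
```

```text
5.65 [ 639.  -180.   189.4] gap 0.74 F [-0.6  0.5 -1.9]
[[-1.0, 0.002, 0.003], [0.002, 1.0, -0.0], [-0.003, -0.0, -1.0]]
(np.float64(255.8797925010491), np.float64(120.49653965300107)) (np.float64(256.0299474319276), np.float64(114.70632593367861))
```

View pics/w5.png

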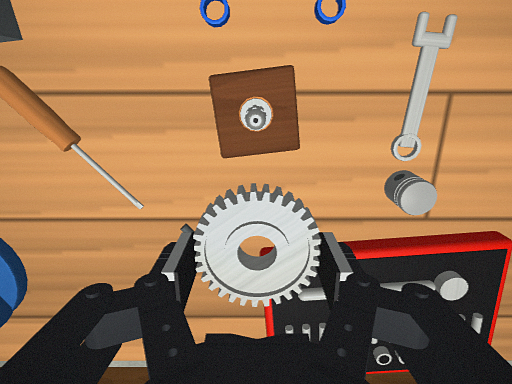

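View pics/c_w5.png

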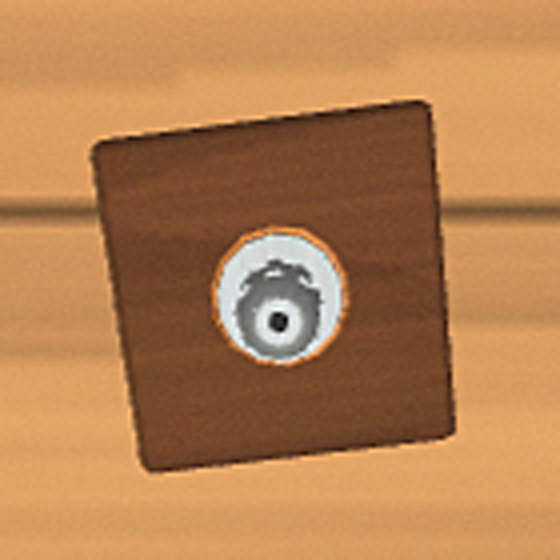

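```bash
python3 - <<'E'
from h import *
R=np.array([[-1.0, 0.003, 0.002], [0.003, 1.0, -0.0], [-0.002, -0.0, -1.0]])
for h in (12.8,13.8,14.8):print(intool('w4',257.1,253.3,h,np.array([431.7,-11.1,148.5]),R))
st=state();
print(intool('w5',257.1,253.3,13.8,st['ee_pos'],st['eef_rot']))
crop('w5',186,180,326,320,4,'c_w5b')
E
```

```text
(array([430.89538334, -10.71064612, 161.29844197]), array([  0.78018784,   0.38694003, -12.8000512 ]))
(array([430.2743159 , -10.71009634, 162.29720383]), array([  1.39925941,   0.3856266 , -13.8000552 ]))
(array([429.65324845, -10.70954657, 163.2959657 ]), array([  2.01833098,   0.38431318, -14.8000592 ]))
5.7 [ 639.1 -180.1  189.5] gap 0.744 F [-0.9 -0.1 -2. ]
[[-1.0, 0.002, 0.003], [0.002, 1.0, -0.0], [-0.003, -0.0, -1.0]]
(array([ 637.56347261, -179.53895093,  203.27924898]), array([  1.47437272,   0.56813956, -13.8       ]))
```

View pics/c_w5b.png

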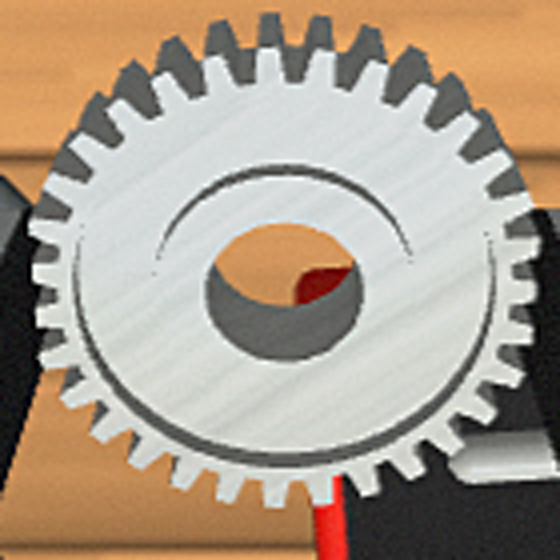

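>>> drive_tool:
  steps: "255 5.41 -0.07 2 0;255 5.41 -0.07 7 0;255 5.41 -0.07 7 0;255 5.41 -0.07 7 0;255 5.41 -0.07 7 0"

```text
time_s: 6.32
ee_pos: [586.9, -180.8, 121.4]
eef_rot: [[-1.0, 0.002, 0.006], [0.002, 1.0, -0.001], [-0.006, -0.001, -1.0]]
wrist_force: [0.2, -0.6, -3.1]
finger_gap: 0.739
```

```bash
python3 - <<'E'
from h import *
st=state(); take('wrist','w6')
print(proj('w6',[583.6,-180.3,98]), intool('w6',257.1,253.3,13.8,st['ee_pos'],st['eef_rot']))
crop('w6',186,180,326,320,4,'c_w6')
E
```

```text
6.33 [ 586.9 -180.8  121.4] gap 0.739 F [ 0.2 -0.6 -3.1]
[[-1.0, 0.002, 0.006], [0.002, 1.0, -0.001], [-0.006, -0.001, -1.0]]
(np.float64(257.13921575690574), np.float64(217.9204918111256)) (array([ 585.52338493, -180.33883086,  135.17426222]), array([  1.3341265,   0.4061175, -13.8      ]))
```

View pics/c_w6.png

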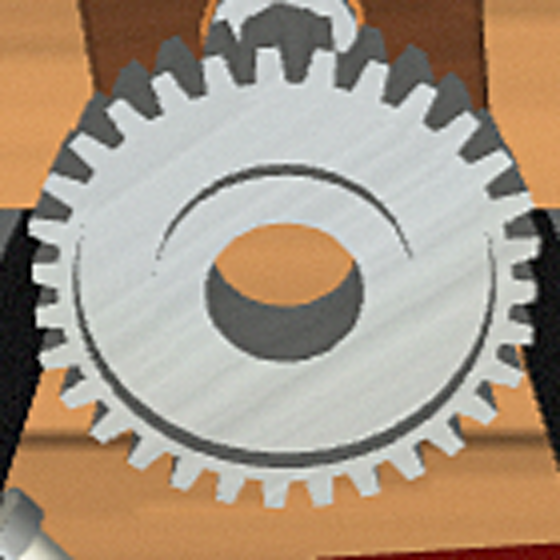

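>>> drive_tool:
  steps: "255 0.17 0 1 0;255 0.17 0 2 0;255 0.17 0 2 0;255 0.17 0 2 0"

```text
time_s: 6.88
ee_pos: [585.0, -180.7, 100.9]
eef_rot: [[-1.0, 0.002, 0.005], [0.002, 1.0, -0.001], [-0.005, -0.001, -1.0]]
wrist_force: [0.3, -0.8, -2.0]
finger_gap: 0.739
```

```bash
python3 - <<'E'
from h import *
st=state(); take('wrist','w7')
print(proj('w7',[583.6,-180.3,98]), intool('w7',257.1,253.3,13.8,st['ee_pos'],st['eef_rot']))
crop('w7',186,180,326,320,4,'c_w7')
E
```

```text
6.88 [ 585.  -180.7  100.9] gap 0.739 F [ 0.3 -0.8 -2. ]
[[-1.0, 0.002, 0.005], [0.002, 1.0, -0.001], [-0.005, -0.001, -1.0]]
(np.float64(257.1296270133283), np.float64(236.91783151119967)) (array([ 583.62402827, -180.32515184,  114.69343334]), array([  1.33437263,   0.40619265, -13.8       ]))
```

View pics/c_w7.png

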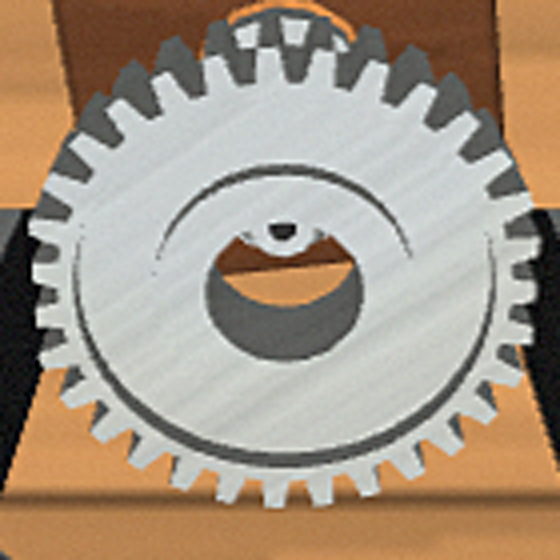

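>>> drive_tool:
  steps: "255 0 0 1 0;255 0 0 2 0;255 0 0 3 0;255 0 0 4 0;255 0 0 4.8 0;255 0 0 5.1 0;255 0 0 5.1 0"

```text
time_s: 7.8
ee_pos: [585.6, -180.8, 50.1]
eef_rot: [[-1.0, 0.002, 0.006], [0.002, 1.0, -0.001], [-0.006, -0.001, -1.0]]
wrist_force: [-0.2, 0.2, -2.2]
finger_gap: 0.735
```

Nearly seated. A touch lower, then open.

>>> drive_tool:
  steps: "255 0 0 0.15 0;255 0 0 0.15 0;0 0 0 0.15 0;0 0 0 0.15 0;0 0 0 0.15 0;0 0 0 0.15 0;0 0 0 0.15 0"

```text
time_s: 8.68
ee_pos: [585.5, -180.8, 48.6]
eef_rot: [[-1.0, 0.002, 0.006], [0.002, 1.0, -0.001], [-0.006, -0.001, -1.0]]
wrist_force: [-0.8, 0.1, -0.1]
finger_gap: 0.997
```

```bash
python3 - <<'E'
from h import *
st=state(); take('wrist','w8'); take('side','d8')
crop('d8',290,180,390,260,6,'c_d8')
E
```

```text
8.68 [ 585.5 -180.8   48.6] gap 0.997 F [-0.8  0.1 -0.1]
[[-1.0, 0.002, 0.006], [0.002, 1.0, -0.001], [-0.006, -0.001, -1.0]]
```

View pics/w8.png

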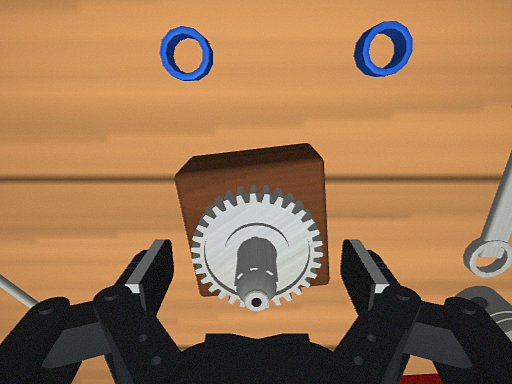

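View pics/c_d8.png

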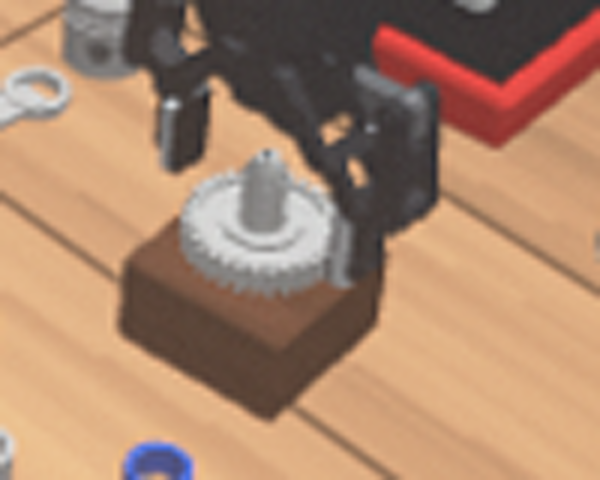

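>>> drive_tool:
  steps: "0 0 0 -6 0;0 0 0 -11 0;0 13.1 50.9 -9 0;0 13.1 50.9 -9 0;0 13.1 50.9 -9 0;0 13.1 50.9 -9 0;0 13.1 50.9 -9 0;0 13.1 50.9 -9 0;0 13.1 50.9 -9 0;0 13.1 50.9 -9 0"

```text
time_s: 10.02
ee_pos: [460.8, 305.1, 138.6]
eef_rot: [[-1.0, 0.002, 0.006], [0.002, 1.0, -0.001], [-0.006, -0.001, -1.0]]
wrist_force: [2.1, 0.0, 0.2]
finger_gap: 1.005
```

>>> drive_tool:
  steps: "0 0 0 0 0;0 0 0 0 0;0 0 0 0 0"

```text
time_s: 10.4
ee_pos: [461.5, 303.4, 138.5]
eef_rot: [[-1.0, 0.004, 0.007], [0.004, 1.0, -0.002], [-0.007, -0.002, -1.0]]
wrist_force: [1.1, 0.3, 0.4]
finger_gap: 0.999
```

```bash
python3 - <<'E'
from h import *
st=state(); take('wrist','w9')
print(proj('w9',[453.9,328,16]))
E
```

```text
10.4 [461.5 303.4 138.5] gap 0.999 F [1.1 0.3 0.4]
[[-1.0, 0.004, 0.007], [0.004, 1.0, -0.002], [-0.007, -0.002, -1.0]]
(np.float64(282.9402300033214), np.float64(167.87531543594625))
```

View pics/w9.png

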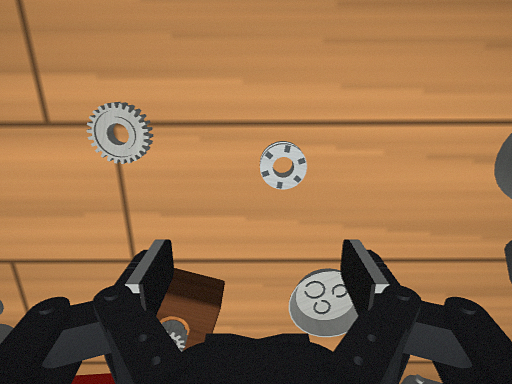

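```bash
python3 - <<'E'
from h import *
a=np.load('w9.npz')['frame']
x=cv2.resize(a[130:200,248:318],None,fx=6,fy=6,interpolation=2);y=cv2.resize(a[98:168,85:155],None,fx=6,fy=6,interpolation=2)
save('c_w9',np.hstack([x[:,:390],y[:,:400]]))
E
```

```text
(no output)
```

View pics/c_w9.png

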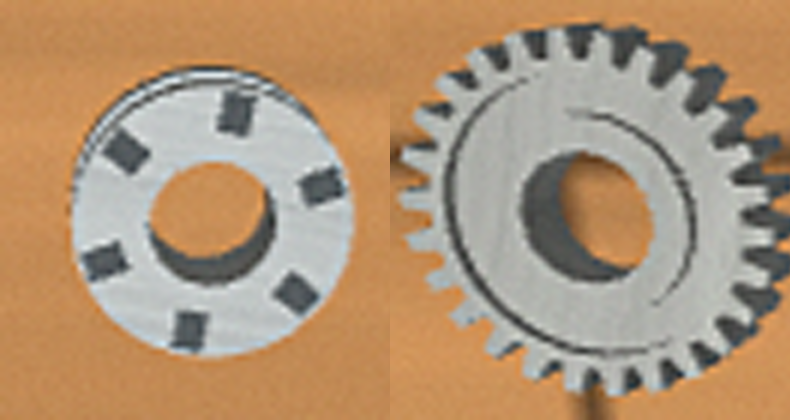

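```bash
python3 - <<'E'
from h import *
print(atz('w9',283.3,167.1,16), tri(('w9',283.3,167.1),('scene0',355.8,187),('side0',176.2,161.8)))
print(atz('w9',117.8,134.0,13), tri(('w9',117.8,134.0),('scene0',305.4,183.8),('side0',197,190.4)))
E
```

```text
[453.14883001 328.31855796  16.        ] (array([453.92872437, 328.22088301,  13.20884283]), [0.35, 2.46, 2.71])
[422.01792796 176.75253472  13.        ] (array([422.84082637, 176.23189528,  10.63291668]), [0.73, 1.88, 1.63])
```

>>> drive_tool:
  steps: "0 0.83 2.49 6 0;0 0.83 2.49 11 0;0 0.83 2.49 13.6 0;0 0.83 2.49 13.6 0;0 0.83 2.49 13.6 0;255 0.83 2.49 13.6 0;255 0.83 2.49 13.6 0;255 0.83 2.49 13.6 0;255 0.83 2.49 13.6 0;255 0.83 2.49 13.6 0"

```text
time_s: 11.7
ee_pos: [454.9, 328.3, 3.9]
eef_rot: [[-1.0, 0.005, 0.008], [0.005, 1.0, -0.001], [-0.008, -0.001, -1.0]]
wrist_force: [-2.8, -1.6, 9.6]
finger_gap: 0.483
```

>>> drive_tool:
  steps: "255 0 0 0 0;255 0 0 0 0;255 0 0 -4 0;255 0 0 -10 0;255 0 0 -15 0;255 0 0 -15 0;255 0 0 -15 0;255 0 0 -15 0"

```text
time_s: 12.7
ee_pos: [452.9, 327.7, 152.2]
eef_rot: [[-1.0, 0.005, 0.006], [0.005, 1.0, -0.003], [-0.006, -0.003, -1.0]]
wrist_force: [-0.3, 0.6, -1.4]
finger_gap: 0.487
```

```bash
python3 - <<'E'
from h import *
st=state(); take('wrist','w10')
crop('w10',186,180,326,320,4,'c_w10')
E
```

```text
12.7 [452.9 327.7 152.2] gap 0.487 F [-0.3  0.6 -1.4]
[[-1.0, 0.005, 0.006], [0.005, 1.0, -0.003], [-0.006, -0.003, -1.0]]
```

View pics/c_w10.png

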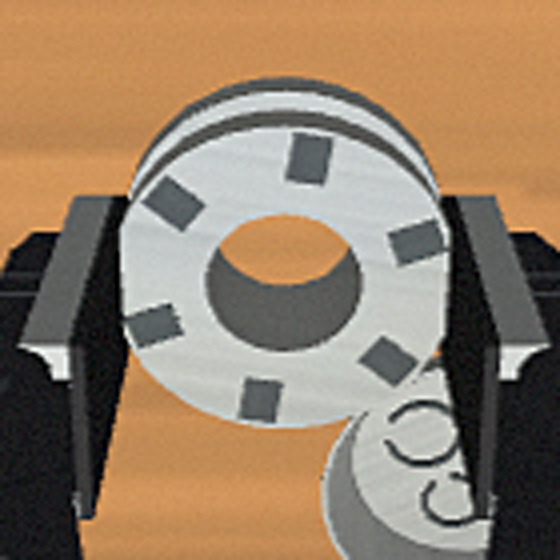

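```bash
python3 - <<'E'
from h import *
st=state()
for h in (11,12.1,13): print(intool('w10',257.0,250.6,h,st['ee_pos'],st['eef_rot']))
E
```

```text
12.75 [452.9 327.9 152.2] gap 0.482 F [ 0.1 -0.2 -0.7]
[[-1.0, 0.005, 0.006], [0.005, 1.0, -0.003], [-0.006, -0.003, -1.0]]
(array([451.58288048, 328.09079314, 163.21190917]), array([  1.25736005,   0.18577378, -11.        ]))
(array([450.90915421, 328.09618741, 164.3080423 ]), array([  1.92477556,   0.18502318, -12.1       ]))
(array([450.35792363, 328.10060091, 165.2048785 ]), array([  2.47084279,   0.18440904, -13.        ]))
```

>>> drive_tool:
  steps: "255 -13.5 -50.8 0 0;255 -13.5 -50.8 0 0;255 -13.5 -50.8 0 0;255 -13.5 -50.8 0 0;255 -13.5 -50.8 0 0;255 -13.5 -50.8 0 0;255 -13.5 -50.8 0 0;255 -13.5 -50.8 0 0;255 -13.5 -50.8 0 0;255 -13.5 -50.8 0 0"

```text
time_s: 14.0
ee_pos: [584.8, -183.7, 152.6]
eef_rot: [[-1.0, 0.009, 0.003], [0.009, 1.0, -0.003], [-0.003, -0.003, -1.0]]
wrist_force: [-1.0, 0.6, -1.1]
finger_gap: 0.483
```

>>> drive_tool:
  steps: "255 0 0 0 0;255 0 0 0 0;255 0 0 0 0"

```text
time_s: 14.38
ee_pos: [584.8, -182.6, 152.6]
eef_rot: [[-1.0, 0.007, 0.003], [0.007, 1.0, -0.003], [-0.003, -0.003, -1.0]]
wrist_force: [0.0, 0.4, -1.0]
finger_gap: 0.483
```

>>> drive_tool:
  steps: "255 -0.06 0.21 2 0;255 -0.06 0.21 4.5 0;255 -0.06 0.21 4.5 0;255 -0.06 0.21 4.5 0;255 -0.06 0.21 4.5 0"

```text
time_s: 15.0
ee_pos: [586.3, -180.7, 108.9]
eef_rot: [[-1.0, 0.007, 0.005], [0.007, 1.0, -0.003], [-0.005, -0.003, -1.0]]
wrist_force: [-0.5, -0.0, -1.4]
finger_gap: 0.484
```

```bash
python3 - <<'E'
from h import *
st=state(); take('wrist','w11')
print(proj('w11',[583.6,-180.3,98]), intool('w11',257.0,250.6,12.1,st['ee_pos'],st['eef_rot']))
crop('w11',186,180,326,320,4,'c_w11')
E
```

```text
15.0 [ 586.3 -180.7  108.9] gap 0.484 F [-0.5 -0.  -1.4]
[[-1.0, 0.007, 0.005], [0.007, 1.0, -0.003], [-0.005, -0.003, -1.0]]
(np.float64(257.0515068752347), np.float64(228.16934540250384)) (array([ 584.43107342, -180.28607742,  120.9488349 ]), array([  1.853238  ,   0.35631121, -12.1       ]))
```

View pics/c_w11.png

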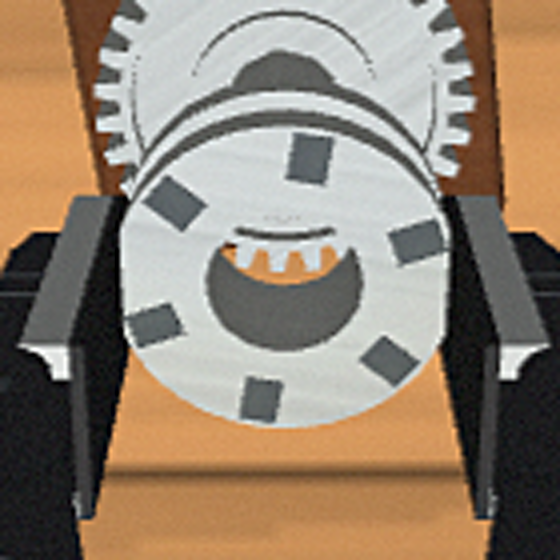

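>>> drive_tool:
  steps: "255 0.07 0 0.5 0;255 0.07 0 1 0;255 0.07 0 2 0;255 0.07 0 3 0;255 0.07 0 3.8 0;255 0.07 0 4.2 0;255 0.07 0 4.2 0;255 0.07 0 4.2 0"

```text
time_s: 16.05
ee_pos: [585.7, -180.8, 67.0]
eef_rot: [[-1.0, 0.007, 0.005], [0.007, 1.0, -0.003], [-0.005, -0.003, -1.0]]
wrist_force: [-1.6, -1.0, 4.1]
finger_gap: 0.483
```

Contact on the seat (F +4 at z=67.0, as expected). Release.

>>> drive_tool:
  steps: "255 0 0 0.1 0;255 0 0 0.1 0;0 0 0 0 0;0 0 0 0 0;0 0 0 0 0;0 0 0 0 0;0 0 0 0 0"

```text
time_s: 16.92
ee_pos: [585.7, -180.8, 66.9]
eef_rot: [[-1.0, 0.007, 0.005], [0.007, 1.0, -0.003], [-0.005, -0.003, -1.0]]
wrist_force: [-0.0, -0.5, -0.0]
finger_gap: 1.001
```

```bash
python3 - <<'E'
from h import *
st=state(); take('side','d12');take('wrist','w12')
a=np.load('d12.npz')['frame'];b=np.load('w12.npz')['frame']
save('c_12',np.hstack([cv2.resize(a[180:260,290:370],None,fx=5,fy=5),cv2.resize(b[170:330,176:336],None,fx=2.5,fy=2.5)]))
E
```

```text
16.93 [ 585.7 -180.8   66.9] gap 1.001 F [-0.  -0.5 -0. ]
[[-1.0, 0.007, 0.005], [0.007, 1.0, -0.003], [-0.005, -0.003, -1.0]]
```

View pics/c_12.png

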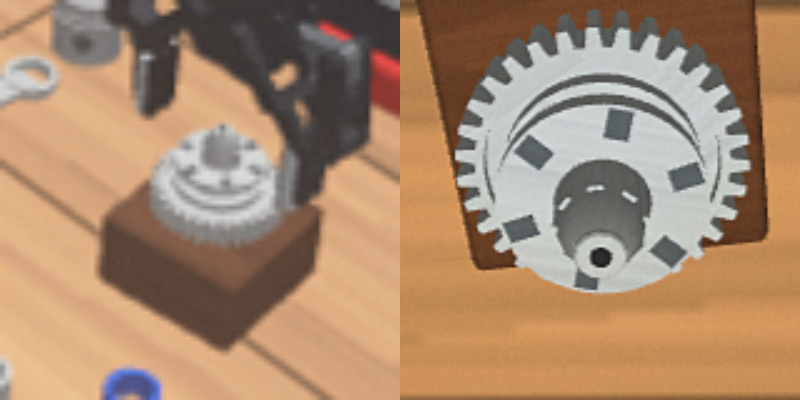

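>>> drive_tool:
  steps: "0 0 0 -6 0;0 0 0 -9 0;0 16.6 35.6 -8 0;0 16.6 35.6 -7 0;0 16.6 35.6 -7 0;0 16.6 35.6 -7 0;0 16.6 35.6 -7 0;0 16.6 35.6 -7 0;0 16.6 35.6 -7 0;0 16.6 35.6 -7 0"

```text
time_s: 18.27
ee_pos: [421.4, 178.1, 135.2]
eef_rot: [[-1.0, 0.004, 0.005], [0.004, 1.0, -0.003], [-0.005, -0.003, -1.0]]
wrist_force: [1.5, -0.5, 0.2]
finger_gap: 0.997
```

>>> drive_tool:
  steps: "0 0 0 3 0;0 0 0 5 0;0 0 0 5 0;0 0 0 5 0"

```text
time_s: 18.77
ee_pos: [422.4, 177.4, 85.8]
eef_rot: [[-1.0, 0.005, 0.006], [0.005, 1.0, -0.003], [-0.006, -0.003, -1.0]]
wrist_force: [0.4, -0.2, 0.7]
finger_gap: 1.0
```

```bash
python3 - <<'E'
from h import *
st=state(); take('wrist','w13')
u,v=proj('w13',[422,176.7,13]);print(u,v)
u0,v0=int(u)-60,int(v)-60;print(u0,v0);crop('w13',u0,v0,u0+120,v0+120,5,'c_w13')
E
```

```text
18.77 [422.4 177.4  85.8] gap 1.0 F [ 0.4 -0.2  0.7]
[[-1.0, 0.005, 0.006], [0.005, 1.0, -0.003], [-0.006, -0.003, -1.0]]
255.7526706653662 194.1893800380739
195 134
```

View pics/c_w13.png

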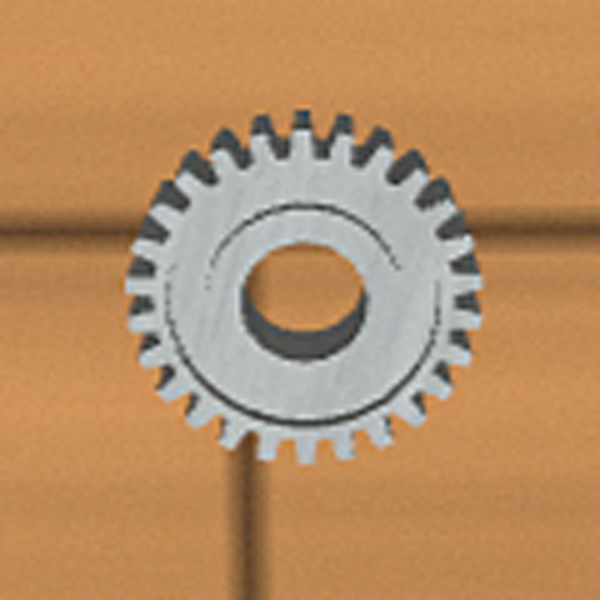

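>>> drive_tool:
  steps: "0 0.1 -0.07 5 0;0 0.1 -0.07 8 0;0 0.1 -0.07 8.4 0;0 0.1 -0.07 8.4 0;255 0.1 -0.07 8.4 0;255 0.1 -0.07 8.4 0;255 0.1 -0.07 8.4 0;255 0.1 -0.07 8.4 0;255 0.1 -0.07 8.4 0;255 0.1 -0.07 8.4 0"

```text
time_s: 20.08
ee_pos: [422.9, 177.1, 3.7]
eef_rot: [[-1.0, 0.005, 0.009], [0.005, 1.0, -0.002], [-0.009, -0.002, -1.0]]
wrist_force: [-3.5, -1.9, 15.1]
finger_gap: 0.62
```

>>> drive_tool:
  steps: "255 0 0 0 0;255 0 0 0 0;255 0 0 -4 0;255 0 0 -10 0;255 0 0 -15 0;255 0 0 -15 0;255 0 0 -15 0;255 0 0 -15 0"

```text
time_s: 21.08
ee_pos: [420.6, 176.8, 152.2]
eef_rot: [[-1.0, 0.005, 0.006], [0.005, 1.0, -0.003], [-0.006, -0.003, -1.0]]
wrist_force: [0.1, -0.4, -0.5]
finger_gap: 0.618
```

```bash
python3 - <<'E'
from h import *
st=state(); take('wrist','w14')
crop('w14',186,180,326,320,4,'c_w14')
E
```

```text
21.07 [420.6 176.8 152.2] gap 0.618 F [ 0.1 -0.4 -0.5]
[[-1.0, 0.005, 0.006], [0.005, 1.0, -0.003], [-0.006, -0.003, -1.0]]
```

View pics/c_w14.png

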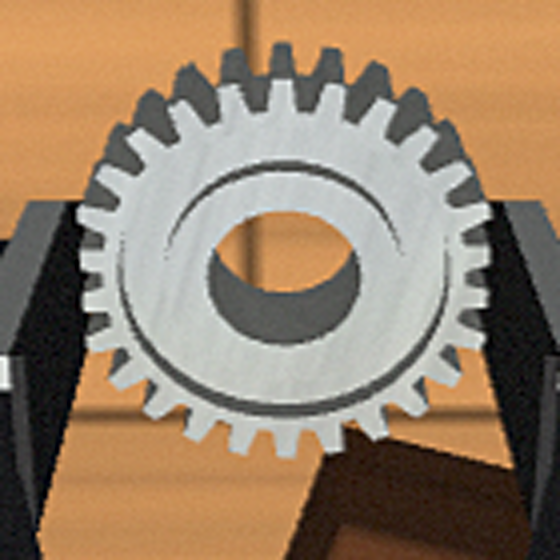

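```bash
python3 - <<'E'
from h import *
st=state()
for h in (8.3,9.3,10.3): print(intool('w14',257.0,249.25,h,st['ee_pos'],st['eef_rot']))
E
```

```text
21.12 [420.7 177.  152.3] gap 0.614 F [-0.4 -0.8 -2.5]
[[-1.0, 0.005, 0.006], [0.005, 1.0, -0.003], [-0.006, -0.003, -1.0]]
(array([420.18929901, 177.23714363, 160.56775945]), array([ 0.43973528,  0.189369  , -8.3       ]))
(array([419.58249809, 177.24236325, 161.56407867]), array([ 1.04047327,  0.18870309, -9.3       ]))
(array([418.97569717, 177.24758286, 162.56039788]), array([  1.64121126,   0.18803719, -10.3       ]))
```

>>> drive_tool:
  steps: "255 -16.6 -35.6 0 0;255 -16.6 -35.6 0 0;255 -16.6 -35.6 0 0;255 -16.6 -35.6 0 0;255 -16.6 -35.6 0 0;255 -16.6 -35.6 0 0;255 -16.6 -35.6 0 0;255 -16.6 -35.6 1 0;255 -16.6 -35.6 3 0;255 -16.6 -35.6 3 0"

```text
time_s: 22.38
ee_pos: [583.2, -177.0, 121.9]
eef_rot: [[-1.0, 0.002, 0.001], [0.002, 1.0, -0.001], [-0.001, -0.001, -1.0]]
wrist_force: [-0.4, 0.9, -1.1]
finger_gap: 0.616
```

>>> drive_tool:
  steps: "255 0 0 0 0;255 0 0 0 0"

```text
time_s: 22.62
ee_pos: [583.4, -175.9, 122.4]
eef_rot: [[-1.0, 0.0, 0.002], [0.0, 1.0, -0.001], [-0.002, -0.001, -1.0]]
wrist_force: [0.2, 0.1, -0.8]
finger_gap: 0.616
```

>>> drive_tool:
  steps: "255 -0.13 -0.45 0.5 0;255 -0.13 -0.45 1.5 0;255 -0.13 -0.45 1.5 0;255 -0.13 -0.45 1.5 0;255 -0.13 -0.45 1.5 0"

```text
time_s: 23.25
ee_pos: [584.9, -180.4, 107.6]
eef_rot: [[-1.0, 0.0, 0.002], [0.0, 1.0, -0.001], [-0.002, -0.001, -1.0]]
wrist_force: [0.3, 0.5, -2.1]
finger_gap: 0.613
```

```bash
python3 - <<'E'
from h import *
st=state(); take('wrist','w15')
print(proj('w15',[583.6,-180.3,98]), intool('w15',257.0,249.25,9.3,st['ee_pos'],st['eef_rot']))
crop('w15',186,180,326,320,4,'c_w15')
E
```

```text
23.25 [ 584.9 -180.4  107.6] gap 0.613 F [ 0.3  0.5 -2.1]
[[-1.0, 0.0, 0.002], [0.0, 1.0, -0.001], [-0.002, -0.001, -1.0]]
(np.float64(256.48254743467805), np.float64(231.51665117698658)) (array([ 583.91129015, -180.00754531,  116.86918083]), array([ 0.95111624,  0.36078401, -9.3       ]))
```

View pics/c_w15.png

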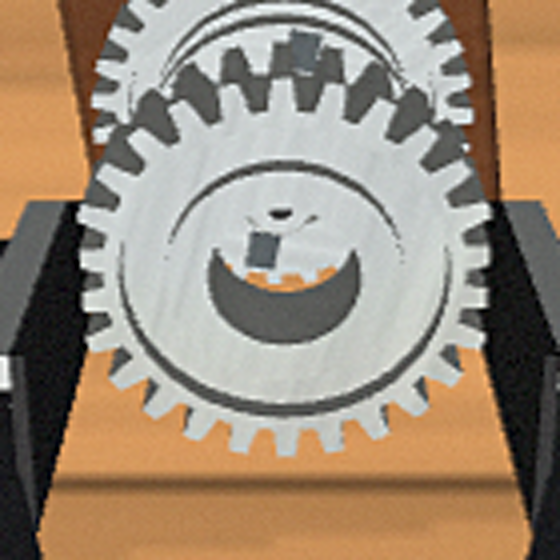

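>>> drive_tool:
  steps: "255 0.02 -0.03 0.5 0;255 0.02 -0.03 1 0;255 0.02 -0.03 1.5 0;255 0.02 -0.03 2 0;255 0.02 -0.03 2.4 0;255 0.02 -0.03 2.55 0;255 0.02 -0.03 2.55 0;255 0.02 -0.03 2.55 0"

```text
time_s: 24.3
ee_pos: [584.8, -180.7, 82.9]
eef_rot: [[-1.0, 0.0, 0.002], [0.0, 1.0, -0.001], [-0.002, -0.001, -1.0]]
wrist_force: [-2.3, 1.9, 6.2]
finger_gap: 0.62
```

>>> drive_tool:
  steps: "255 0 0 0.05 0;0 0 0 0 0;0 0 0 0 0;0 0 0 0 0;0 0 0 0 0;0 0 0 0 0;0 0 0 -4 0;0 0 0 -8 0;0 0 0 -8 0;0 0 0 -8 0"

```text
time_s: 25.55
ee_pos: [584.2, -180.7, 162.5]
eef_rot: [[-1.0, 0.001, 0.002], [0.001, 1.0, -0.001], [-0.002, -0.001, -1.0]]
wrist_force: [-0.4, -0.3, -0.5]
finger_gap: 0.998
```

```bash
python3 - <<'E'
from h import *
st=state(); take('side','d16');take('wrist','w16');take('scene','s16')
a=np.load('d16.npz')['frame'];b=np.load('w16.npz')['frame'];c=np.load('s16.npz')['frame']
save('c_16',np.hstack([cv2.resize(a[180:260,300:370],(350,400)),cv2.resize(c[180:240,150:220],(440,400))]));save('c_16b',b)
E
```

```text
25.55 [ 584.2 -180.7  162.5] gap 0.998 F [-0.4 -0.3 -0.5]
[[-1.0, 0.001, 0.002], [0.001, 1.0, -0.001], [-0.002, -0.001, -1.0]]
```

View pics/c_16.png

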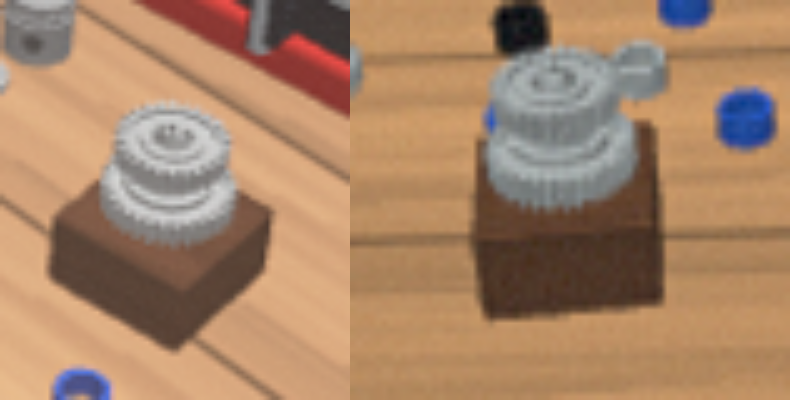

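View pics/c_16b.png

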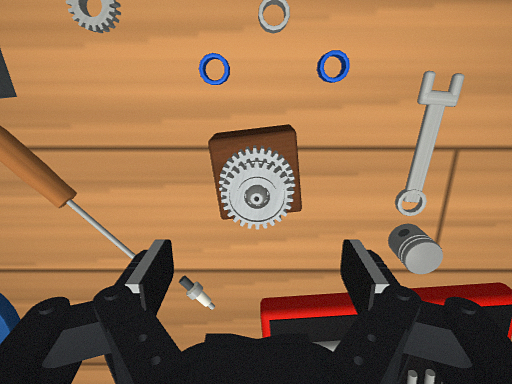

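>>> drive_tool:
  steps: "100 6 1.57 0 0;100 12 1.57 0 0;100 14.2 1.57 3 0;100 14.2 1.57 7 0;100 14.2 1.57 7 0;100 14.2 1.57 7 0;100 14.2 1.57 7 0"

```text
time_s: 26.58
ee_pos: [443.0, -164.9, 92.7]
eef_rot: [[-1.0, 0.0, 0.002], [0.0, 1.0, -0.001], [-0.002, -0.001, -1.0]]
wrist_force: [0.1, 0.4, 0.5]
finger_gap: 0.608
```

```bash
python3 - <<'E'
from h import *
st=state(); take('wrist','w17')
u,v=proj('w17',[442,-165,16]);print(u,v)
u0,v0=int(u)-40,int(v)-40;print(u0,v0);crop('w17',u0,v0,u0+80,v0+80,7,'c_w17')
E
```

```text
26.57 [ 443.  -164.9   92.7] gap 0.608 F [0.1 0.4 0.5]
[[-1.0, 0.0, 0.002], [0.0, 1.0, -0.001], [-0.002, -0.001, -1.0]]
256.42484739186517 192.05495407950806
216 152
```

View pics/w17.png

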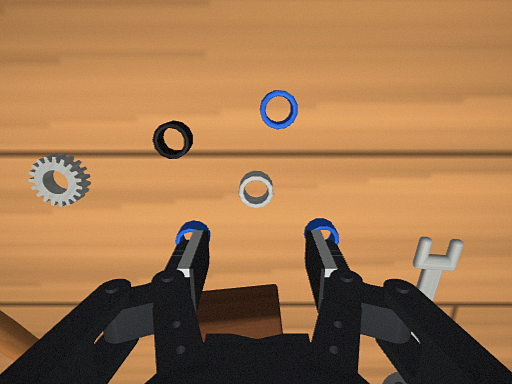

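View pics/c_w17.png

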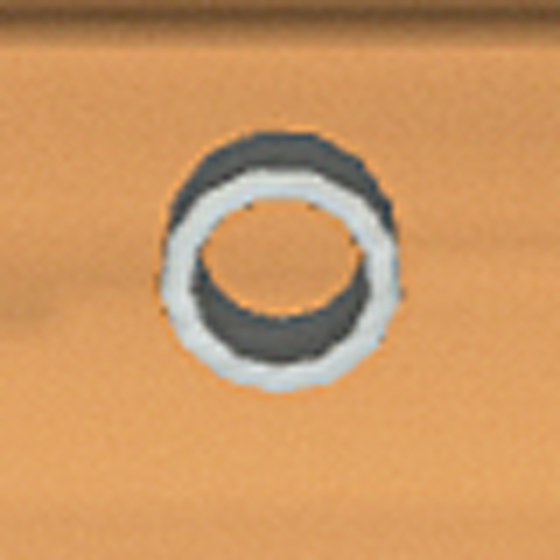

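The crop shows the grey spacer tube alone, rim centre at about (256.1, 191.9), against a predicted (256.4, 192.1). The blue look-alikes at (192,232), (321,232) and (279,109) and the black one at (173,140) are clear of the jaw path.

>>> drive_tool:
  steps: "100 0.14 -0.03 5 0;100 0.14 -0.03 8 0;100 0.14 -0.03 8.9 0;100 0.14 -0.03 8.9 0;100 0.14 -0.03 8.9 0;255 0.14 -0.03 8.9 0;255 0.14 -0.03 8.9 0;255 0.14 -0.03 8.9 0;255 0.14 -0.03 8.9 0;255 0.14 -0.03 8.9 0"

```text
time_s: 27.88
ee_pos: [442.3, -165.6, 4.8]
eef_rot: [[-1.0, 0.0, 0.004], [0.0, 1.0, -0.002], [-0.004, -0.002, -1.0]]
wrist_force: [-1.6, 1.2, 8.6]
finger_gap: 0.302
```

>>> drive_tool:
  steps: "255 0 0 0 0;255 0 0 0 0;255 0 0 -4 0;255 0 0 -10 0;255 0 0 -15 0;255 0 0 -15 0;255 0 0 -15 0;255 0 0 -15 0"

```text
time_s: 28.88
ee_pos: [440.8, -165.0, 153.3]
eef_rot: [[-1.0, 0.0, 0.001], [0.0, 1.0, -0.001], [-0.001, -0.001, -1.0]]
wrist_force: [0.4, 0.5, -0.7]
finger_gap: 0.298
```

```bash
python3 - <<'E'
from h import *
st=state(); take('wrist','w18')
crop('w18',186,180,326,320,4,'c_w18')
E
```

```text
28.88 [ 440.8 -165.   153.3] gap 0.298 F [ 0.4  0.5 -0.7]
[[-1.0, 0.0, 0.001], [0.0, 1.0, -0.001], [-0.001, -0.001, -1.0]]
```

View pics/c_w18.png

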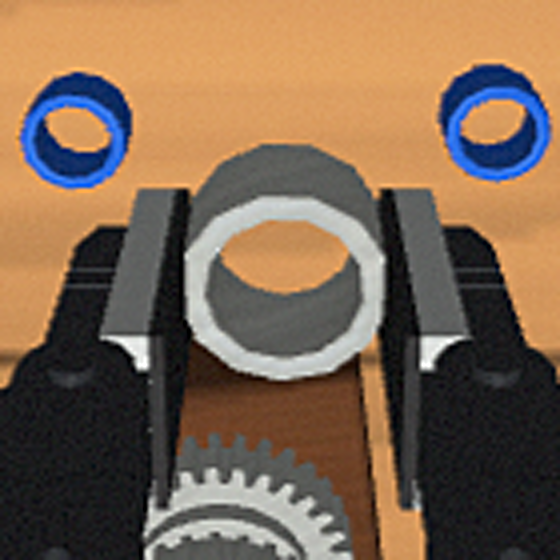

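>>> drive_tool:
  steps: "255 -23.1 38.1 -4 0;255 -23.1 38.1 -4 0;255 -23.1 38.1 -4 0;255 -23.1 38.1 -4 0;255 -23.1 38.1 -4 0;255 -23.1 38.1 -4 0;255 -23.1 38.1 -4 0;255 -23.1 38.1 -4 0;255 -23.1 38.1 -4 0;255 -23.1 38.1 -4 0"

```text
time_s: 30.18
ee_pos: [671.6, 213.7, 192.4]
eef_rot: [[-1.0, 0.002, -0.0], [0.002, 1.0, -0.003], [0.0, -0.003, -1.0]]
wrist_force: [-0.0, 0.2, 0.7]
finger_gap: 0.305
```

>>> drive_tool:
  steps: "255 0 0 0 0;255 0 0 0 0"

```text
time_s: 30.42
ee_pos: [671.7, 212.1, 192.6]
eef_rot: [[-1.0, 0.004, -0.0], [0.004, 1.0, -0.003], [0.0, -0.003, -1.0]]
wrist_force: [-0.1, 1.1, 0.3]
finger_gap: 0.296
```

```bash
python3 - <<'E'
from h import *
for h in (10.2,11.2): print(intool('w18',257.2,251.9,h,np.array([440.8,-165,153.3]),np.array([[-1.0, 0.0, 0.001], [0.0, 1.0, -0.001], [-0.001, -0.001, -1.0]])))
st=state(); take('wrist','w19')
print(proj('w19',[617.1,216.4,98]), proj('w19',[617.1,216.4,63]))
crop('w19',186,40,326,180,4,'c_w19')
E
```

```text
(array([ 440.80955397, -164.54774346,  163.4995777 ]), array([ -0.01975355,   0.44205696, -10.2000204 ]))
(array([ 440.19615631, -164.54847955,  164.49896704]), array([  0.59264472,   0.44032148, -11.2000224 ]))
30.43 [671.7 212.1 192.6] gap 0.296 F [-0.1  1.1  0.3]
[[-1.0, 0.004, -0.0], [0.004, 1.0, -0.003], [0.0, -0.003, -1.0]]
(np.float64(261.9825267172674), np.float64(121.34951419243508)) (np.float64(261.44923622716084), np.float64(116.98815417211179))
```

View pics/c_w19.png

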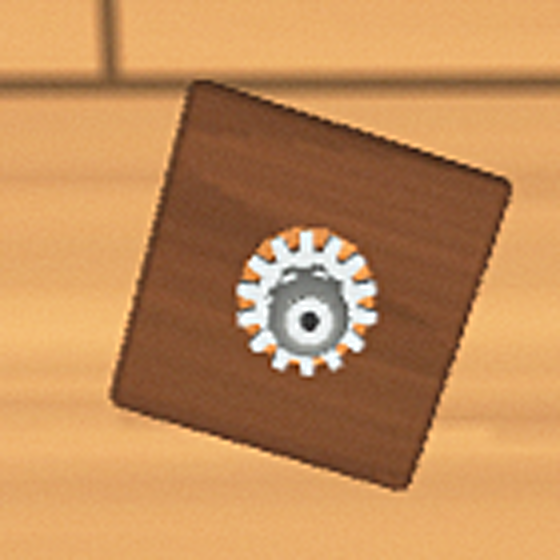

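```bash
python3 - <<'E'
from h import *
print(atz('w19',263.25,120.0,98), tri(('w19',263.25,120.0),('scene0',328.6,194),('side0',241.2,134.2)))
# pinion top circle centre, z=63
print(atz('w19',186+307/4,40+301/4,63))
E
```

```text
[616.0466725  217.40735076  98.        ] (array([616.79814785, 216.83591582,  94.71512086]), [0.75, 1.09, 1.67])
[615.55703933 217.58081484  63.        ]
```

>>> drive_tool:
  steps: "255 5.52 0.46 2 0;255 5.52 0.46 6 0;255 5.52 0.46 8 0;255 5.52 0.46 8 0;255 5.52 0.46 8 0;255 5.52 0.46 8 0;255 5.52 0.46 8 0"

```text
time_s: 31.35
ee_pos: [617.0, 217.3, 113.6]
eef_rot: [[-1.0, 0.004, 0.001], [0.004, 1.0, -0.002], [-0.001, -0.002, -1.0]]
wrist_force: [0.4, 0.8, -0.7]
finger_gap: 0.295
```

```bash
python3 - <<'E'
from h import *
st=state(); take('wrist','w20')
print(proj('w20',[616,217.4,98]), intool('w20',257.2,251.9,11.2,st['ee_pos'],st['eef_rot']))
crop('w20',186,180,326,320,4,'c_w20')
E
```

```text
31.35 [617.  217.3 113.6] gap 0.295 F [ 0.4  0.8 -0.7]
[[-1.0, 0.004, 0.001], [0.004, 1.0, -0.002], [-0.001, -0.002, -1.0]]
(np.float64(256.5502328788393), np.float64(227.2187841219013)) (array([616.45394502, 217.80681714, 124.75034036]), array([  0.54773049,   0.46084411, -11.2       ]))
```

View pics/c_w20.png

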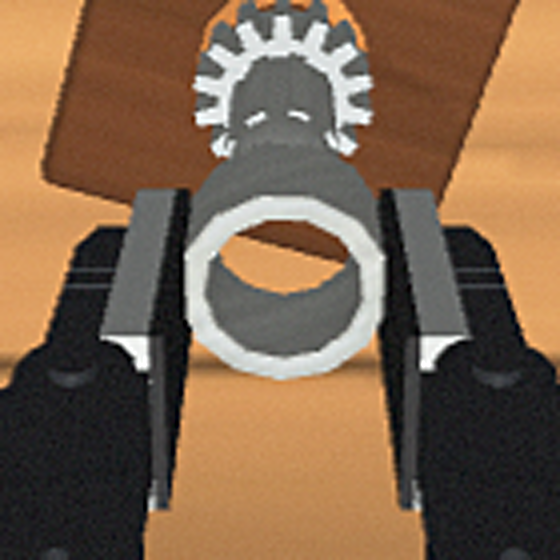

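>>> drive_tool:
  steps: "255 0.05 -0.03 0.8 0;255 0.05 -0.03 1.3 0;255 0.05 -0.03 2 0;255 0.05 -0.03 3 0;255 0.05 -0.03 4 0;255 0.05 -0.03 4.5 0;255 0.05 -0.03 4.6 0;255 0.05 -0.03 4.6 0"

```text
time_s: 32.4
ee_pos: [616.2, 216.7, 67.9]
eef_rot: [[-1.0, 0.004, 0.001], [0.004, 1.0, -0.003], [-0.001, -0.003, -1.0]]
wrist_force: [-2.6, -1.7, 6.0]
finger_gap: 0.295
```

>>> drive_tool:
  steps: "255 0 0 0.05 0;0 0 0 0 0;0 0 0 0 0;0 0 0 0 0;0 0 0 0 0;0 0 0 0 0;0 0 0 -4 0;0 0 0 -10 0;0 0 0 -10 0;0 0 0 -10 0"

```text
time_s: 33.65
ee_pos: [616.0, 216.9, 168.0]
eef_rot: [[-1.0, 0.004, 0.001], [0.004, 1.0, -0.003], [-0.001, -0.003, -1.0]]
wrist_force: [0.1, -0.3, -0.3]
finger_gap: 0.998
```

```bash
python3 - <<'E'
from h import *
st=state(); take('side','d21');take('wrist','w21');take('scene','s21')
a=np.load('d21.npz')['frame'];b=np.load('w21.npz')['frame'];c=np.load('s21.npz')['frame']
save('c_21',np.hstack([cv2.resize(a[110:180,200:270],(400,400)),cv2.resize(b[150:250,206:306],(400,400))]))
E
```

```text
33.65 [616.  216.9 168. ] gap 0.998 F [ 0.1 -0.3 -0.3]
[[-1.0, 0.004, 0.001], [0.004, 1.0, -0.003], [-0.001, -0.003, -1.0]]
```

View pics/c_21.png

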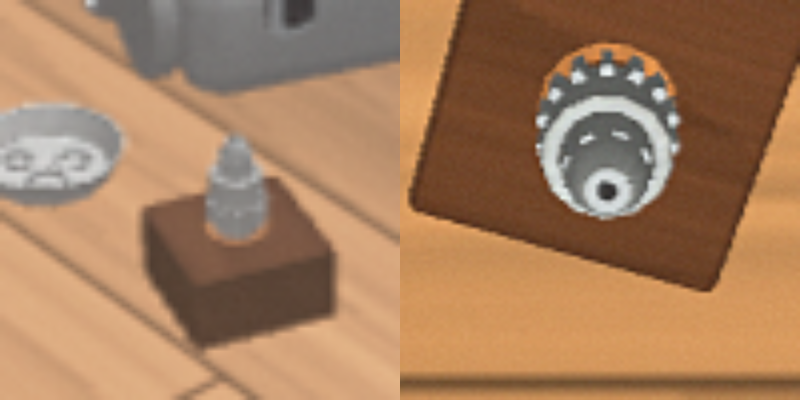

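>>> drive_tool:
  steps: "0 17.9 -54.4 1 0;0 17.9 -54.4 1 0;0 17.9 -54.4 1 0;0 17.9 -54.4 1 0;0 17.9 -54.4 1 0;0 17.9 -54.4 1 0;0 17.9 -54.4 1 0;0 17.9 -54.4 1 0;0 17.9 -54.4 1 0;0 17.9 -54.4 1 0"

```text
time_s: 35.05
ee_pos: [431.2, -331.4, 157.5]
eef_rot: [[-1.0, 0.011, -0.004], [0.011, 1.0, -0.004], [0.004, -0.004, -1.0]]
wrist_force: [-0.2, 0.8, -0.0]
finger_gap: 1.001
```

>>> drive_tool:
  steps: "0 0 0 0 0;0 0 0 0 0;0 0 0 0 0"

```text
time_s: 35.42
ee_pos: [432.0, -329.8, 157.5]
eef_rot: [[-1.0, 0.008, -0.004], [0.008, 1.0, -0.004], [0.004, -0.004, -1.0]]
wrist_force: [-0.3, -0.4, -0.2]
finger_gap: 0.999
```

```bash
python3 - <<'E'
from h import *
st=state(); take('wrist','w22')
u,v=proj('w22',[434.9,-325.8,13]);print(u,v)
u0,v0=int(u)-50,int(v)-50;print(u0,v0);crop('w22',u0,v0,u0+100,v0+100,6,'c_w22')
E
```

```text
35.42 [ 432.  -329.8  157.5] gap 0.999 F [-0.3 -0.4 -0.2]
[[-1.0, 0.008, -0.004], [0.008, 1.0, -0.004], [0.004, -0.004, -1.0]]
260.9231425150859 173.54952981410506
210 123
```

View pics/w22.png

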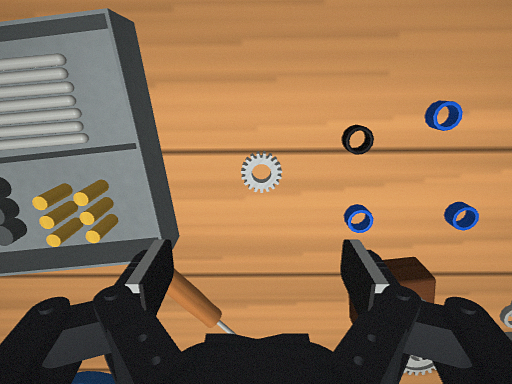

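View pics/c_w22.png

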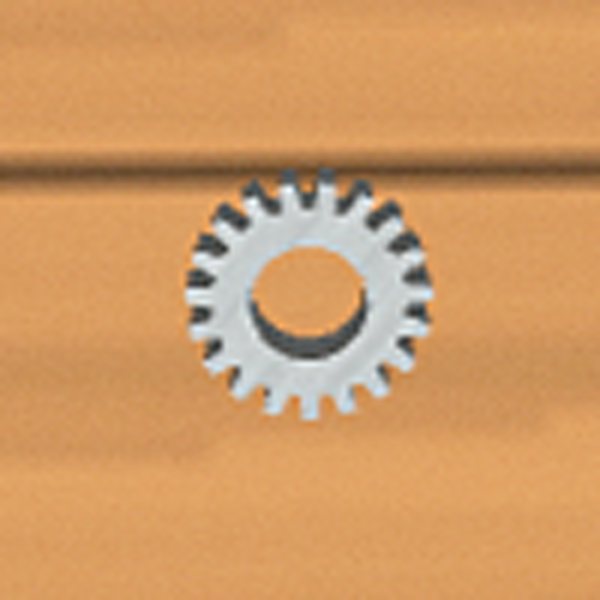

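>>> drive_tool:
  steps: "90 -0.28 0.48 5 0;90 -0.28 0.48 10 0;90 -0.28 0.48 11 0;90 -0.28 0.48 11 0;90 -0.28 0.48 11 0"

```text
time_s: 36.1
ee_pos: [435.7, -326.3, 49.4]
eef_rot: [[-1.0, 0.008, -0.002], [0.008, 1.0, -0.006], [0.002, -0.006, -1.0]]
wrist_force: [0.6, 0.3, -0.7]
finger_gap: 0.648
```

```bash
python3 - <<'E'
from h import *
print(atz('w22',261.25,173.25,13))
st=state(); take('wrist','w23')
u,v=proj('w23',[434.7,-325.5,13]);print(u,v)
u0,v0=206,150;crop('w23',u0,v0,u0+100,v0+100,6,'c_w23')
E
```

```text
[ 434.58450465 -325.46518328   13.        ]
36.1 [ 435.7 -326.3   49.4] gap 0.648 F [ 0.6  0.3 -0.7]
[[-1.0, 0.008, -0.002], [0.008, 1.0, -0.006], [0.002, -0.006, -1.0]]
257.89146184417524 213.05927265971468
```

View pics/c_w23.png

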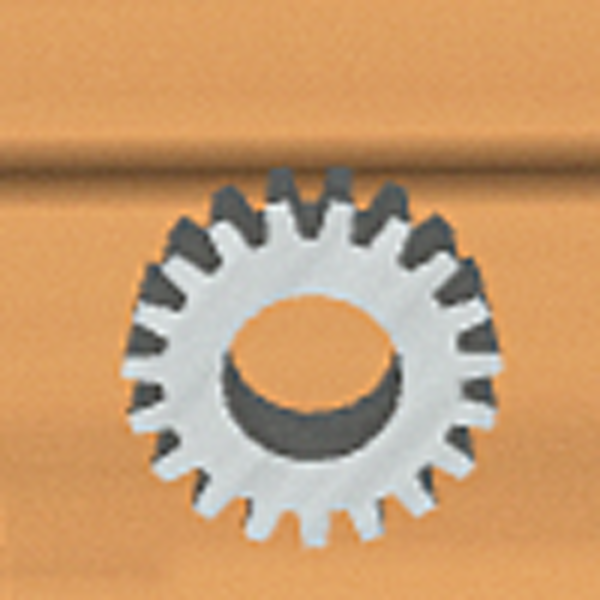

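>>> drive_tool:
  steps: "90 0.11 0.11 3 0;90 0.11 0.11 4.5 0;90 0.11 0.11 4.6 0;90 0.11 0.11 4.6 0;255 0.11 0.11 4.6 0;255 0.11 0.11 4.6 0;255 0.11 0.11 4.6 0;255 0.11 0.11 4.6 0;255 0.11 0.11 4.6 0;255 0.11 0.11 4.6 0"

```text
time_s: 37.4
ee_pos: [435.0, -326.0, 4.8]
eef_rot: [[-1.0, 0.009, -0.0], [0.009, 1.0, -0.007], [0.0, -0.007, -1.0]]
wrist_force: [-1.1, 1.5, 7.5]
finger_gap: 0.456
```

>>> drive_tool:
  steps: "255 0 0 0 0;255 0 0 0 0;255 0 0 -4 0;255 0 0 -10 0;255 0 0 -15 0;255 0 0 -15 0;255 0 0 -15 0;255 0 0 -15 0"

```text
time_s: 38.4
ee_pos: [434.1, -324.3, 153.1]
eef_rot: [[-1.0, 0.008, -0.003], [0.009, 1.0, -0.005], [0.003, -0.005, -1.0]]
wrist_force: [1.4, -0.8, -1.2]
finger_gap: 0.457
```

```bash
python3 - <<'E'
from h import *
st=state(); take('wrist','w24')
crop('w24',186,180,326,320,4,'c_w24')
E
```

```text
38.4 [ 434.1 -324.3  153.1] gap 0.457 F [ 1.4 -0.8 -1.2]
[[-1.0, 0.008, -0.003], [0.009, 1.0, -0.005], [0.003, -0.005, -1.0]]
```

View pics/c_w24.png

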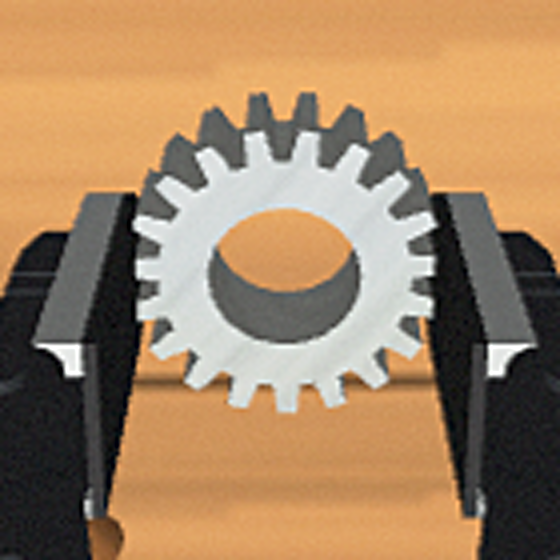

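```bash
python3 - <<'E'
from h import *
st=state()
for h in (8.2,): print(intool('w24',257.1,248.9,h,st['ee_pos'],st['eef_rot']))
R=np.array(st['eef_rot']); p,t=intool('w24',257.1,248.9,8.2,st['ee_pos'],R)
print(R.T@(np.array([616.0,217.4,0])-p))
E
```

```text
38.45 [ 434.2 -324.4  153.1] gap 0.457 F [ 0.8  0.2 -0.9]
[[-1.0, 0.009, -0.003], [0.009, 1.0, -0.005], [0.003, -0.005, -1.0]]
(array([ 433.55927211, -323.86787248,  161.34271674]), array([ 0.66757512,  0.45259248, -8.2       ]))
[-178.24942753  543.62870915  158.05685491]
```

>>> drive_tool:
  steps: "255 -17.8 54.4 -1 0;255 -17.8 54.4 -1 0;255 -17.8 54.4 -1 0;255 -17.8 54.4 -1 0;255 -17.8 54.4 -1 0;255 -17.8 54.4 -1 0;255 -17.8 54.4 -1 0;255 -17.8 54.4 -1 0;255 -17.8 54.4 -1 0;255 -17.8 54.4 -1 0"

```text
time_s: 39.7
ee_pos: [615.6, 224.6, 158.1]
eef_rot: [[-1.0, 0.002, -0.005], [0.002, 1.0, -0.002], [0.005, -0.002, -1.0]]
wrist_force: [-0.9, -0.6, -1.1]
finger_gap: 0.452
```

>>> drive_tool:
  steps: "255 0 0 0 0;255 0 0 0 0;255 0 0 0 0"

```text
time_s: 40.08
ee_pos: [615.8, 222.5, 158.0]
eef_rot: [[-1.0, 0.004, -0.005], [0.004, 1.0, -0.003], [0.005, -0.003, -1.0]]
wrist_force: [-0.4, -0.5, -1.4]
finger_gap: 0.453
```

```bash
python3 - <<'E'
from h import *
st=state()
R=np.array(st['eef_rot']); b=st['ee_pos']+R@np.array([.67,.45,-8.2]); print(b,R.T@(np.array([616.0,217.4,b[2]-45])-b))
E
```

```text
40.08 [615.8 222.5 158. ] gap 0.453 F [-0.4 -0.5 -1.4]
[[-1.0, 0.004, -0.005], [0.004, 1.0, -0.003], [0.005, -0.003, -1.0]]
[615.15999339 222.93441388 166.22241401] [-1.10542594 -5.38771995 45.01206344]
```

>>> drive_tool:
  steps: "255 -0.1 -0.54 2 0;255 -0.1 -0.54 4.7 0;255 -0.1 -0.54 4.7 0;255 -0.1 -0.54 4.7 0;255 -0.1 -0.54 4.7 0;255 -0.1 -0.54 4.7 0"

```text
time_s: 40.83
ee_pos: [616.9, 217.1, 111.9]
eef_rot: [[-1.0, 0.004, -0.004], [0.004, 1.0, -0.003], [0.004, -0.003, -1.0]]
wrist_force: [-0.8, 0.6, -0.9]
finger_gap: 0.455
```

```bash
python3 - <<'E'
from h import *
st=state(); take('wrist','w25')
print(proj('w25',[616,217.4,98]), intool('w25',257.1,248.9,8.2,st['ee_pos'],st['eef_rot']))
crop('w25',186,180,326,320,4,'c_w25')
E
```

```text
40.83 [616.9 217.1 111.9] gap 0.455 F [-0.8  0.6 -0.9]
[[-1.0, 0.004, -0.004], [0.004, 1.0, -0.003], [0.004, -0.003, -1.0]]
(np.float64(256.8716767817726), np.float64(228.76731747899956)) (array([616.44398648, 217.56631425, 120.09414349]), array([ 0.50056013,  0.41383934, -8.2       ]))
```

View pics/c_w25.png

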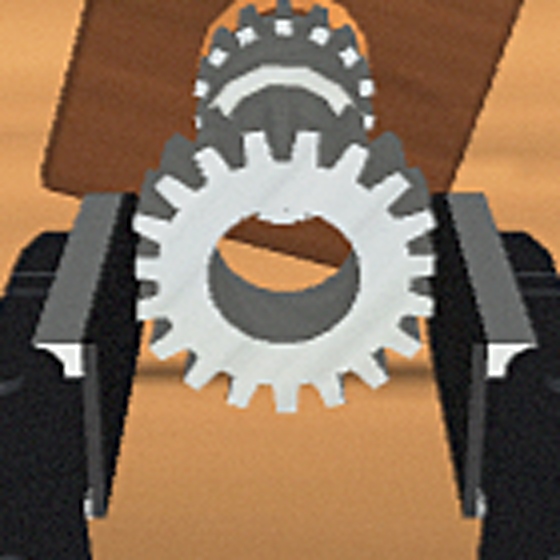

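>>> drive_tool:
  steps: "255 0.03 -0.01 0.6 0;255 0.03 -0.01 1.1 0;255 0.03 -0.01 1.6 0;255 0.03 -0.01 2.1 0;255 0.03 -0.01 2.6 0;255 0.03 -0.01 2.85 0;255 0.03 -0.01 2.85 0;255 0.03 -0.01 2.85 0"

```text
time_s: 41.88
ee_pos: [616.4, 216.9, 83.9]
eef_rot: [[-1.0, 0.004, -0.004], [0.004, 1.0, -0.003], [0.004, -0.003, -1.0]]
wrist_force: [-2.5, -0.9, 5.5]
finger_gap: 0.453
```

Contact at the seat height; release and rise.

>>> drive_tool:
  steps: "255 0 0 0.05 0;0 0 0 0 0;0 0 0 0 0;0 0 0 0 0;0 0 0 0 0;0 0 0 0 0;0 0 0 -4 0;0 0 0 -9 0;0 0 0 -9 0;0 0 0 -9 0"

```text
time_s: 43.12
ee_pos: [616.6, 216.9, 173.7]
eef_rot: [[-1.0, 0.004, -0.004], [0.004, 1.0, -0.003], [0.004, -0.003, -1.0]]
wrist_force: [-0.1, 0.2, -0.0]
finger_gap: 0.998
```

```bash
python3 - <<'E'
from h import *
st=state(); take('side','d26');take('wrist','w26');take('scene','s26')
a=np.load('d26.npz')['frame'];b=np.load('w26.npz')['frame'];c=np.load('s26.npz')['frame']
save('c_26',np.hstack([cv2.resize(a[110:180,200:270],(400,400)),cv2.resize(b[140:260,196:316],(400,400))]))
save('c_26b',np.hstack([cv2.resize(c[175:235,295:365],(400,343)),cv2.resize(c[175:235,150:220],(400,343))]))
E
```

```text
43.12 [616.6 216.9 173.7] gap 0.998 F [-0.1  0.2 -0. ]
[[-1.0, 0.004, -0.004], [0.004, 1.0, -0.003], [0.004, -0.003, -1.0]]
```

View pics/c_26.png

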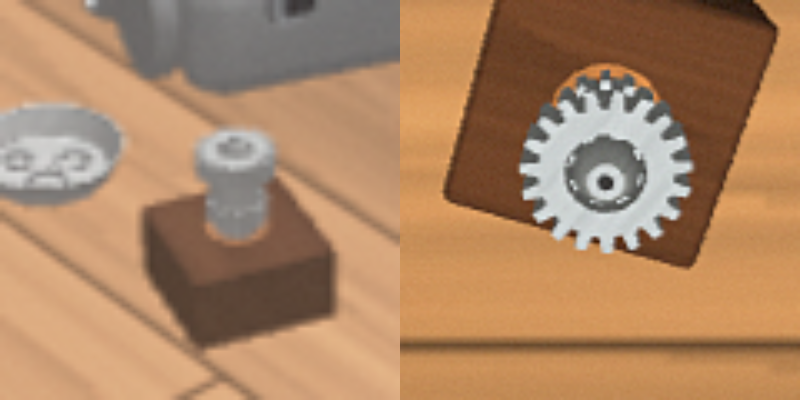

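View pics/c_26b.png

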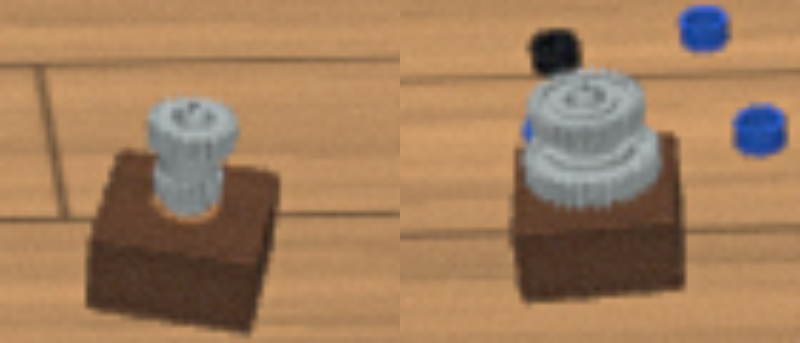

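View pics/d26.png

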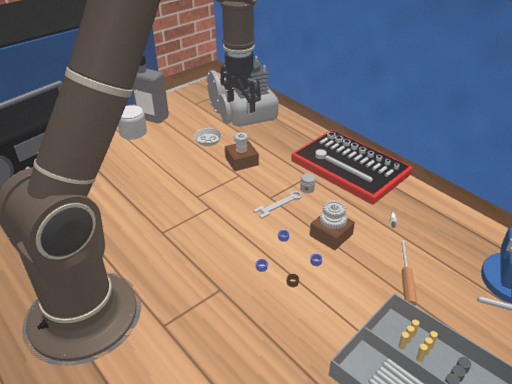

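```bash
python3 - <<'E'
from h import *
print('pinion top',atz('w26',257.8,192.2,92), tri(('w26',257.8,192.2),('scene0',328.6,194.6),('side0',241.5,135.2)))
# second wheel top from w16 (bore rim approx 256.7,197), side d16, scene s16
print('wheel2 top',tri(('side0',300+174/5,180+135/5),('scene0',150+553*70/440-350*70/440,180+80*60/400)))
print(manip.job_done())
E
```

```text
pinion top [616.3483293  217.51312423  92.        ] (array([616.80871718, 216.62793689,  92.01802593]), [0.99, 1.87, 2.54])
wheel2 top (array([ 585.02398463, -180.9227774 ,   90.00632724]), [1.36, 1.36])
the job is handed in; nothing more can be done
None
```

I built up both shafts and handed the job in at about 43 s of the 144 s. No verdict was reported. The output shaft carries the first wheel, then the dog sleeve, then the second wheel. The input shaft carries the spacer, then the second pinion.

**Seating:** The last four parts met resistance of 4 to 6 N at the expected seated height. The first wheel showed no clear contact force. The tool stopped at about 50 mm for it, and the pictures after release show it flat on its collar.

**Final positions and heights:**

| Part | Offset from shaft axis | Height of top |
|---|---|---|
| Second pinion | about 0.4 mm (wrist camera) | 92.0 mm, nominal 92 |
| Second wheel | about 1.5 mm (fixed cameras only) | 90.0 mm, nominal 92 |

- The fixed cameras also read the bare shaft tips about 3 mm low, so I take the second wheel's 2 mm shortfall as camera error.
- For the dog sleeve and spacer I only have the contact reading and the view after release, not a separate position measurement.
- The cameras disagreed with each other by up to 2.5 mm. For the input shaft, the wrist camera put the axis about 1 mm from the first estimate. I used the wrist value.

**Bystanders:** In the last side picture the piston, spanner, dish, the three blue tubes and the black one all appear in their original places. The gripper was open and clear of everything at the end.

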